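Setting out the carver's display

TASK

Set out the stall's display: take every carved animal from the slatted rack and stand it on a plinth of its own, its pin fully home in the plinth's hole and its base flush and level on the top (the hole is somewhere along the dark strip, hard to see, and is best found by feeling along the strip with the pin's tip). Lay the paper knife flat in both notches of its cradle, about centred; in its tray it leaves no room for fingers until it has been slid out over the tray's end. Leave the bowl, the candlestick and the calabash where they are.

Things in the scene. Friction and masses are not known exactly. Their poses are not given: they have to be found in the camera images.
- elephant_mid (a point): Carved dark wood elephant with ears and trunk, 77 mm tall above its base's underside; body 30 mm thick across y, 44 mm or more along x; 160 g. Round base 54 mm across, 10 mm thick. This point is mid-body, 50 mm above the base's underside; x points to the head, z up. Can be pinched across y from above. At the start it stands on the rack, pin in the gap; None if absent.
- elephant_pin (a point): Lower end of the pin under the elephant: 9 mm in diameter, sticking 18 mm down from the middle of the base, 68 mm straight below the middle point of its body. Same axes.
- giraffe_mid (a point): Carved reddish wood giraffe, long neck, 118 mm tall; body 24 mm thick across y, 44 mm or more along x; 160 g. Round base 54 mm across, 10 mm thick. This point is mid-body, 50 mm above the base's underside; x points to the head, z up. Can be pinched across y from above. At the start it stands on the rack, pin in the gap; None if absent.
- giraffe_pin (a point): Lower end of the pin under the giraffe: 9 mm in diameter, sticking 18 mm down from the middle of the base, 68 mm straight below the middle point of its body. Same axes.
- rhino_mid (a point): Carved dark wood rhinoceros with two horns on its nose, 73 mm tall; body 28 mm thick across y, 44 mm or more along x; 160 g. Round base 54 mm across, 10 mm thick. This point is mid-body, 50 mm above the base's underside; x points to the head, z up. Can be pinched across y from above. At the start it stands on the rack, pin in the gap; None if absent.
- rhino_pin (a point): Lower end of the pin under the rhino: 9 mm in diameter, sticking 18 mm down from the middle of the base, 68 mm straight below the middle point of its body. Same axes.
- guineafowl_mid (a point): Carved reddish wood guinea fowl on two legs, small head on a raised neck, 104 mm tall; body 28 mm thick across y, 44 mm or more along x; 160 g. Round base 54 mm across, 10 mm thick. This point is mid-body, 50 mm above the base's underside; x points to the head, z up. Can be pinched across y from above. At the start it stands on the rack, pin in the gap; None if absent.
- guineafowl_pin (a point): Lower end of the pin under the guineafowl: 9 mm in diameter, sticking 18 mm down from the middle of the base, 68 mm straight below the middle point of its body. Same axes.
- rack: Fixed slatted rack of pale wood, 230 (y) by 185 (x) mm, top 30 mm high: three boards with two 20 mm gaps between them along y, at x = -42 and +42 mm, in which the pins hang; a 14 mm high stop across each end. Origin on the table under its centre, z up.
- plinth1: Fixed wooden plinth, 138 (y) by 80 (x) mm, top 40 mm high. A darker strip 26 wide, 66 long (y) lies in the middle of its top, 0.6 mm lower. On the strip's centreline (x = 0) is one upright blind hole, 12.5 mm across, 23 deep, stained like the strip; its place differs each time, up to 16 mm either way along y from the middle, and is not given. Origin on the table under its centre, z up.
- plinth2: Fixed wooden plinth, 138 (y) by 80 (x) mm, top 40 mm high. A darker strip 26 wide, 66 long (y) lies in the middle of its top, 0.6 mm lower. On the strip's centreline (x = 0) is one upright blind hole, 12.5 mm across, 23 deep, stained like the strip; its place differs each time, up to 16 mm either way along y from the middle, and is not given. Origin on the table under its centre, z up.
- plinth3: Fixed wooden plinth, 138 (y) by 80 (x) mm, top 40 mm high. A darker strip 26 wide, 66 long (y) lies in the middle of its top, 0.6 mm lower. On the strip's centreline (x = 0) is one upright blind hole, 12.5 mm across, 23 deep, stained like the strip; its place differs each time, up to 16 mm either way along y from the middle, and is not given. Origin on the table under its centre, z up.
- plinth4: Fixed wooden plinth, 138 (y) by 80 (x) mm, top 40 mm high. A darker strip 26 wide, 66 long (y) lies in the middle of its top, 0.6 mm lower. On the strip's centreline (x = 0) is one upright blind hole, 12.5 mm across, 23 deep, stained like the strip; its place differs each time, up to 16 mm either way along y from the middle, and is not given. Origin on the table under its centre, z up.
- tray: Fixed wooden tray for the knife: a block 200 (y) by 64 (x) mm with a channel 40 mm wide along y, open at both ends; channel floor 34 mm above the table, side rims 9 mm higher. No room for fingers beside the knife; beyond both ends the table is clear. Origin on the table under its centre, z up.
- knife_mid (a point): Flat wooden paper knife, 170 mm long (x) and 5 mm thick; handle 26 mm wide with dark bands, from x = 15 to 85 mm; blade 20 mm wide, blunt-ended at x = -85 mm. 50 g. This point is the centre of its length and thickness; x points to the handle end, z is up or down. At the start it lies in the tray's channel, handle towards the tray's +y end.
- cradle: Fixed display cradle for the knife: a board 120 (y) by 64 (x) mm, 6 mm thick, with two upright cheeks 10 mm thick at y = -45 and +45 mm. Each has a notch 34 mm wide whose floor is 30 mm above the table, with horns up to 48 mm on either side. The knife lies along y in both notches. Origin on the table under its centre, z up.
- bowl: Bystander: carved wooden bowl 90 mm across, 45 mm high. Origin under its centre.
- candlestick: Bystander: turned dark wooden candlestick, 72 mm across the foot, 118 mm high. Origin under its centre.
- calabash: Bystander: brown gourd-shaped wooden bottle, 92 mm across, 118 mm high. Origin under its centre.
There are look-alikes about, which are no part of the job. There is more than one size of the part that bears knife_mid; the job needs the smallest.

How it is judged:
At the end, for the whole second after the job is handed in: Every animal present stands on a plinth, its pin fully in the hole (the base within about 2 mm of flush), upright within 4 degrees. The knife lies flat in both notches of the cradle, its centre within 20 mm of the middle along the cradle and its direction within 8 degrees of it (((x of elephant_pin in the frame of plinth1 between -0.01 and 0.01 m and y of elephant_pin in the frame of plinth1 between -0.024 and 0.024 m and z of elephant_pin in the frame of plinth1 between 0.018 and 0.0245 m) or (x of elephant_pin in the frame of plinth2 between -0.01 and 0.01 m and y of elephant_pin in the frame of plinth2 between -0.024 and 0.024 m and z of elephant_pin in the frame of plinth2 between 0.018 and 0.0245 m) or (x of elephant_pin in the frame of plinth3 between -0.01 and 0.01 m and y of elephant_pin in the frame of plinth3 between -0.024 and 0.024 m and z of elephant_pin in the frame of plinth3 between 0.018 and 0.0245 m) or (x of elephant_pin in the frame of plinth4 between -0.01 and 0.01 m and y of elephant_pin in the frame of plinth4 between -0.024 and 0.024 m and z of elephant_pin in the frame of plinth4 between 0.018 and 0.0245 m)) and angle between each of elephant_mid, giraffe_mid, rhino_mid, guineafowl_mid's own z axis and vertical below 0.07 rad and ((x of giraffe_pin in the frame of plinth1 between -0.01 and 0.01 m and y of giraffe_pin in the frame of plinth1 between -0.024 and 0.024 m and z of giraffe_pin in the frame of plinth1 between 0.018 and 0.0245 m) or (x of giraffe_pin in the frame of plinth2 between -0.01 and 0.01 m and y of giraffe_pin in the frame of plinth2 between -0.024 and 0.024 m and z of giraffe_pin in the frame of plinth2 between 0.018 and 0.0245 m) or (x of giraffe_pin in the frame of plinth3 between -0.01 and 0.01 m and y of giraffe_pin in the frame of plinth3 between -0.024 and 0.024 m and z of giraffe_pin in the frame of plinth3 between 0.018 and 0.0245 m) or (x of giraffe_pin in the frame of plinth4 between -0.01 and 0.01 m and y of giraffe_pin in the frame of plinth4 between -0.024 and 0.024 m and z of giraffe_pin in the frame of plinth4 between 0.018 and 0.0245 m)) and ((x of rhino_pin in the frame of plinth1 between -0.01 and 0.01 m and y of rhino_pin in the frame of plinth1 between -0.024 and 0.024 m and z of rhino_pin in the frame of plinth1 between 0.018 and 0.0245 m) or (x of rhino_pin in the frame of plinth2 between -0.01 and 0.01 m and y of rhino_pin in the frame of plinth2 between -0.024 and 0.024 m and z of rhino_pin in the frame of plinth2 between 0.018 and 0.0245 m) or (x of rhino_pin in the frame of plinth3 between -0.01 and 0.01 m and y of rhino_pin in the frame of plinth3 between -0.024 and 0.024 m and z of rhino_pin in the frame of plinth3 between 0.018 and 0.0245 m) or (x of rhino_pin in the frame of plinth4 between -0.01 and 0.01 m and y of rhino_pin in the frame of plinth4 between -0.024 and 0.024 m and z of rhino_pin in the frame of plinth4 between 0.018 and 0.0245 m)) and ((x of guineafowl_pin in the frame of plinth1 between -0.01 and 0.01 m and y of guineafowl_pin in the frame of plinth1 between -0.024 and 0.024 m and z of guineafowl_pin in the frame of plinth1 between 0.018 and 0.0245 m) or (x of guineafowl_pin in the frame of plinth2 between -0.01 and 0.01 m and y of guineafowl_pin in the frame of plinth2 between -0.024 and 0.024 m and z of guineafowl_pin in the frame of plinth2 between 0.018 and 0.0245 m) or (x of guineafowl_pin in the frame of plinth3 between -0.01 and 0.01 m and y of guineafowl_pin in the frame of plinth3 between -0.024 and 0.024 m and z of guineafowl_pin in the frame of plinth3 between 0.018 and 0.0245 m) or (x of guineafowl_pin in the frame of plinth4 between -0.01 and 0.01 m and y of guineafowl_pin in the frame of plinth4 between -0.024 and 0.024 m and z of guineafowl_pin in the frame of plinth4 between 0.018 and 0.0245 m)) and x of knife_mid in the frame of cradle between -0.01 and 0.01 m and y of knife_mid in the frame of cradle between -0.02 and 0.02 m and z of knife_mid in the frame of cradle between 0.03 and 0.036 m and angle between the x axis of knife_mid and the y axis of cradle, either way round below 0.15 rad and angle between the z axis of knife_mid and the z axis of cradle, either way round below 0.07 rad); the robot touches nothing.
It fails at once if the bowl is pushed more than 30 mm from its place (distance of bowl from where it was at the start of the episode above 0.03 m).
It fails at once if the candlestick is pushed more than 30 mm from its place (distance of candlestick from where it was at the start of the episode above 0.03 m).
It fails at once if the calabash is pushed more than 30 mm from its place (distance of calabash from where it was at the start of the episode above 0.03 m).
Of elephant, giraffe, rhino, guineafowl only 3 to 4 are there at a start; the rules pass over those that are not, and their reading is None.
At some moment in a run one of paper_knife may be knocked a few centimetres aside while the robot is not near it.
It also fails if it takes over 210 s, if anything falls off the work surface, if the arm or the gripper's body presses on something with over 40 N, if the wrist force passes 120 N, or if a joint passes its speed limit or range.

ROBOT

A 6-joint arm with a two-finger parallel gripper is mounted at the origin on the work surface. World frame = base frame: x ahead of the robot, y to its left, z up, the work surface at z = 0. Lengths are in m, angles in rad, forces in N, time in s.
With the tool pointing down it reaches from about 0.325 to 0.9 m from the base axis. Payload 3.5 kg.
Tool frame: the origin (TCP) lies at the very end of the fingers, on their centre line; the grasp point (between the pads) lies 19 mm behind it; z points along the fingers, y is the direction in which the jaws open and shut (so a half turn about z gives the same grasp; the last joint's range is limited). The gripper opens to 85 mm and grips with 20 to 120 N. Pads are 22 mm wide; open, the fingers measure 114 mm over their backs; the gripper's body (76 mm by 85 mm) begins 54 mm behind the grasp point. The pads swing forward as they close: fully open they stand 13 mm farther back than shut.
Start: joints at [-1.437, 0.276, -0.026, 1.268, 0, 1.467], TCP at [0.147, -0.608, 0.231] pointing down, gripper open.
Joint ranges: [-3.12, 3.12], [-0.85, 1.88], [-1.08, 1.24], [-1.95, 2.15], [-1.57, 1.53], [-3.14, 3.14]. Speed limits (rad/s): [2.57, 2.57, 3.14, 3.14, 3.14, 3.14].

INTERFACE

Orientations are given as a 3x3 rotation matrix whose columns are the frame's x, y, z axes.
In Python, from rig import ctrl, optics, finder gives the robot as it stands. The module is installed in compiled form; this text tells all that it offers.
- The arm moves only by the tool play_rows, never from a script. Its argument "plan" is text: rows parted by semicolons, each of 6 numbers parted by spaces: the shift along the tool's x, y, z in m, then the turn, a rotation vector about the tool's x, y, z in rad. In form: dx dy dz rx ry rz; .... A call has 1 to 8 rows; each row shifts and turns the pose as measured when the row begins, along the tool's axes as they then stand; what a row does not reach is not made up. A row lasts 1/8 s, in which the tool goes at most 62.5 mm and 10.7 degrees, less where a joint would pass 70% of its speed; a pose out of reach is approached as far as the arm can. A call is refused whole if a number of a shift passes 0.0625 or a number of a turn 0.188, either way. A call with a gripper value outside its range is refused whole. "grip" is the closure, from 0 (fully open) to 1 (shut), set as the call begins (left out, the last holds). The fingers move at their own pace and stop on an object; the grip force is fixed at half the most. Time passes only in rows, so rows that do not move let the fingers close. It gives the time, the measured TCP pose, the force and the opening at its end, in the units of the state.
- ctrl.get_obs(): the state, without advancing time (a new reading comes with each control period).
- optics.snapshot(name): name is "side" or "top" or "wrist"; returns the picture (384x512x3 uint8, red, green, blue); there is no depth.
- optics.get_calibration(name): a dict with "fov_y" (degrees; the focal length in pixels is half the picture's height over the tangent of half this angle, whatever the lens; pixels are square), "cx", "cy" (the principal point, pixels), "xyz" and "orientation" of the camera in the world; the wrist camera has in their place "T_tool_cam" (4x4, takes a point from camera to tool coordinates, whose origin is the TCP and whose axes are the flange's). Camera axes: x right, y down, z forward; pixel columns grow to the right and rows downward; lengths in m; the calibration is good to about 2 mm. A picture is of the moment at which its call begins: read the wrist's pose just before it. get_calibration takes no time and is no camera call.
- ctrl.finish_job(): hands the job in, once; it reports no verdict.
Trained networks look in the newest picture that a camera, given by its name, has taken for a name from the list of things; names that differ only in an ending like _2 or _b are one class to them, and where a whole thing is asked for, a point or a joint stands for the part that bears it (a point fixed in the world has none). Each returns a list of dicts, best first, with "confidence" (0 to 1); they miss things now and then, are a little off and sometimes report something else, mostly with a low value. They report only what shows in the picture. A call takes as long as a camera call. They do not tell look-alikes from the thing itself.
- finder.boxes_of(query, camera): "pixel" ([column, row] in pixels, amid what is visible of it).
- finder.masks_of(query, camera): "region" (384x512 bool, what is visible of it) and "pixel" ([column, row] in pixels, amid what is visible of it).
The state is a dict: "time_s": time; "joints": joint angles; "qd": joint speeds; "effort": joint torques, N m; "tool_pos": TCP position; "orientation": TCP orientation; "wrist_force": force on the tool from outside, world axes, zero at the start; "ft_torque": the same for the moment, N m; "opening": finger opening in m.
Only numpy, scipy, OpenCV 4.12 (cv2) and the standard library are available. Lean on these libraries where they do the work, as an engineer would, in place of code of your own. Each camera call takes 0.05 s, during which the arm holds its last target. There are 200 camera calls.

## Working session

There is one attempt and no reset: what is moved stays moved. The work goes in short steps, Python scripts to look and compute and a tool call to move; the robot and the scene stay as the last step left them, time stands still between calls to the robot, and variables do not carry over. Pictures are saved under pics/ and viewed, about 12 in all and at most 16, crops included, and the job is handed in when it is done.

Besides the shell and the picture viewer there is one more tool, called after "Call:" in YAML: its name, and indented under it one key for each argument. play_rows: Moves the arm, as the interface text tells. Its arguments: {"type":"object","properties":{"plan":{"type":"string"},"grip":{"type":"number"}},"required":["plan"]}

```bash
mkdir -p pics; ls
cat > h.py <<'E'
import numpy as np, cv2
from rig import ctrl, optics, finder
def cam(name):
    c=optics.get_calibration(name); f=192/np.tan(np.radians(c["fov_y"])/2)
    if name=="wrist":
        o=ctrl.get_obs(); T=np.eye(4); T[:3,:3]=np.array(o["orientation"]).reshape(3,3); T[:3,3]=o["tool_pos"]
        M=T@np.array(c["T_tool_cam"]); R,t=M[:3,:3],M[:3,3]
    else: R,t=np.array(c["orientation"]).reshape(3,3),np.array(c["xyz"])
    return f,c["cx"],c["cy"],R,t
def ray(C,px,z):
    f,cx,cy,R,t=C; d=R@np.array([(px[0]-cx)/f,(px[1]-cy)/f,1]); return t+d*(z-t[2])/d[2]
def proj(C,p):
    f,cx,cy,R,t=C; q=R.T@(np.array(p)-t); return np.array([cx+f*q[0]/q[2],cy+f*q[1]/q[2]])
E
python3 - <<'E'
from h import *
for n in("top","side","wrist"):
    c=optics.get_calibration(n); print(n,c)
a=optics.snapshot("top"); b=optics.snapshot("side")
for n,i in(("top",a),("side",b)): cv2.imwrite(f"pics/{n}0.png",cv2.resize(i[:,:,::-1],(800,600),interpolation=cv2.INTER_CUBIC))
o=ctrl.get_obs(); print(o["tool_pos"],o["orientation"],o["time_s"],o["wrist_force"],o["opening"])
E
```

```text
pics
top {'fov_y': 48.16764098137904, 'cx': 254.0142618790042, 'cy': 196.58552107447713, 'xyz': array([ 0.33277908, -0.14386054,  1.68528589]), 'orientation': array([[ 3.78099398e-03, -9.95160203e-01,  9.81930467e-02],
       [-9.99992813e-01, -3.73527738e-03,  6.49408680e-04],
       [-2.79487408e-04, -9.81947964e-02, -9.95167174e-01]])}
side {'fov_y': 46.899378297348136, 'cx': 255.80667890470966, 'cy': 189.33619952748683, 'xyz': array([-0.01743615,  0.84806792,  1.28039297]), 'orientation': array([[-0.88928185, -0.32158504,  0.32520893],
       [-0.45721674,  0.64285876, -0.6145612 ],
       [-0.01142972, -0.69520909, -0.7187167 ]])}
wrist {'fov_y': 61.93875161309329, 'cx': 254.81179192747499, 'cy': 189.3904067305786, 'T_tool_cam': array([[-3.05626274e-04, -9.60009081e-01, -2.79968698e-01,
         7.14143842e-02],
       [ 9.99999695e-01, -9.23056058e-05, -7.75129372e-04,
        -1.54937207e-04],
       [ 7.18288556e-04, -2.79968850e-01,  9.60008816e-01,
        -1.42569843e-01],
       [ 0.00000000e+00,  0.00000000e+00,  0.00000000e+00,
         1.00000000e+00]])}
[ 0.14649271 -0.60685605  0.2302496 ] [[ 9.72100643e-01  2.34563970e-01 -2.87936437e-04]
 [ 2.34564065e-01 -9.72098544e-01  2.03000914e-03]
 [ 1.96264412e-04 -2.04091273e-03 -9.99997898e-01]] 0.1 [-0.43595744  0.21624896  0.74725856] 0.08552318649573219
```

View pics/top0.png

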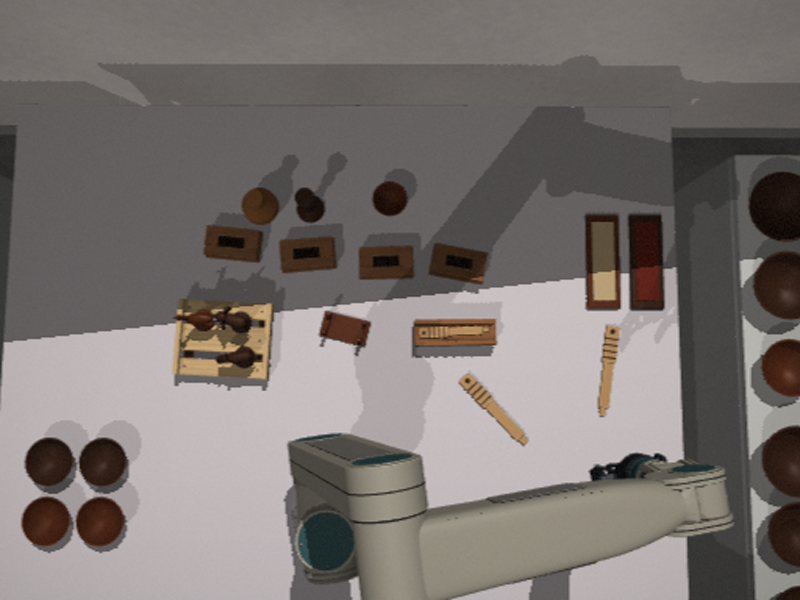

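View pics/side0.png

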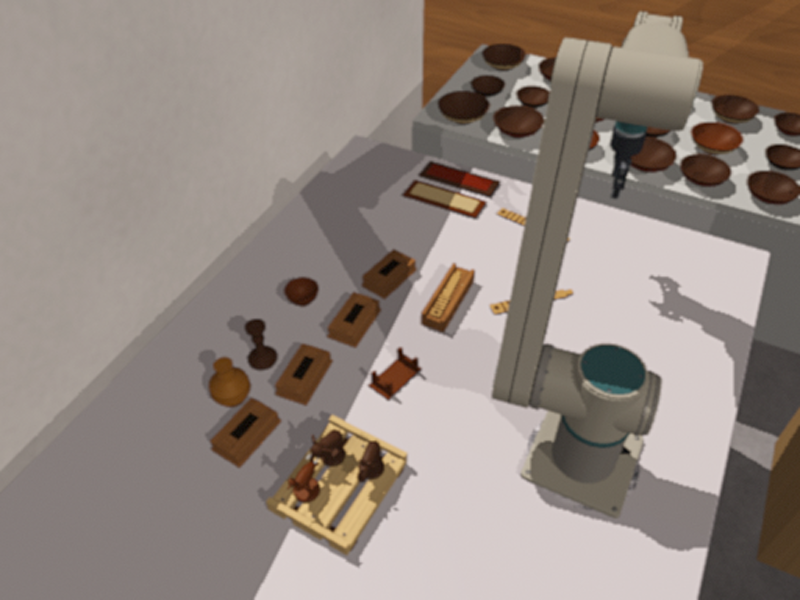

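Run:
```python
from h import *
for n in("top","side"):
    C=cam(n)
    for q,z in(("elephant_mid",.08),("giraffe_mid",.08),("rhino_mid",.08),("guineafowl_mid",.08),("rack",.03),("plinth1",.04),("tray",.043),("knife_mid",.036),("cradle",.03)):
        for m in finder.masks_of(q,n):
            print(n,q,np.round(m["confidence"],2),np.round(m["pixel"]),np.round(ray(C,m["pixel"],z),3), m["region"].sum())
```

```text
top elephant_mid 0.77 [148. 203.] [0.466 0.254 0.08 ] 266
top rhino_mid 0.66 [141. 217.] [0.413 0.279 0.08 ] 2173
top rhino_mid 0.51 [154. 229.] [0.368 0.229 0.08 ] 229
top guineafowl_mid 0.74 [133. 208.] [0.447 0.311 0.08 ] 158
top guineafowl_mid 0.71 [197. 130.] [0.744 0.075 0.08 ] 330
top guineafowl_mid 0.21 [293. 171.] [ 0.588 -0.289  0.08 ] 594
top rack 0.79 [139. 217.] [0.417 0.3   0.03 ] 2150
top plinth1 0.96 [248. 168.] [ 0.605 -0.118  0.04 ] 622
top plinth1 0.85 [195. 166.] [0.615 0.088 0.04 ] 617
top plinth1 0.74 [293. 169.] [ 0.601 -0.295  0.04 ] 615
top tray 0.77 [293. 215.] [ 0.425 -0.293  0.043] 624
top knife_mid 0.86 [387. 233.] [ 0.358 -0.653  0.036] 415
top knife_mid 0.76 [316. 256.] [ 0.267 -0.378  0.036] 421
top knife_mid 0.74 [154. 230.] [0.366 0.241 0.036] 217
top knife_mid 0.47 [287. 211.] [ 0.44  -0.269  0.036] 263
top cradle 0.87 [220. 206.] [ 0.461 -0.012  0.03 ] 519
side elephant_mid 0.96 [209. 289.] [0.461 0.269 0.08 ] 387
side elephant_mid 0.28 [238. 298.] [0.365 0.256 0.08 ] 364
side rhino_mid 0.66 [237. 301.] [0.36  0.266 0.08 ] 288
side guineafowl_mid 0.63 [192. 311.] [0.465 0.356 0.08 ] 355
side guineafowl_mid 0.59 [253. 240.] [0.423 0.04  0.08 ] 580
side rack 0.91 [216. 315.] [0.41  0.313 0.03 ] 2958
side rack 0.22 [215. 285.] [0.469 0.225 0.03 ] 434
side plinth1 0.96 [226. 206.] [ 0.603 -0.086  0.04 ] 601
side plinth1 0.87 [246. 176.] [ 0.614 -0.259  0.04 ] 586
side plinth1 0.81 [159. 280.] [0.638 0.295 0.04 ] 936
side plinth1 0.72 [195. 242.] [0.616 0.111 0.04 ] 812
side plinth1 0.34 [214. 287.] [0.466 0.237 0.04 ] 342
side tray 0.66 [287. 192.] [ 0.429 -0.253  0.043] 639
side knife_mid 0.66 [211. 287.] [0.475 0.239 0.036] 385
side knife_mid 0.55 [323. 191.] [ 0.307 -0.323  0.036] 117
side knife_mid 0.46 [282. 192.] [ 0.449 -0.251  0.036] 147
side cradle 0.95 [255. 241.] [0.437 0.005 0.03 ] 502
```

The loose knives at (494,410) and (608,370) in the 800-px top view measure about 225 mm. The one in the tray at (454,332) is about 170 mm, so that is the one to take. The rack holds three animals, at (200,320), (236,320) and (240,357). There are four plinths, with dark strips at (231,241), (306,253), (386,261) and (459,262). The cradle is at (345,328). I'll go in closer with the wrist camera.

```bash
cat >> h.py <<'E'
from scipy.spatial.transform import Rotation as Ro
def Rdown(yaw):
    c,s=np.cos(yaw),np.sin(yaw); return np.array([[c,s,0],[s,-c,0],[0,0,-1.]])
def plan(targets, step=.055, ang=.17):
    """targets: list of (x,y,z,yawdeg); prints rows in tool axes"""
    o=ctrl.get_obs(); p=np.array(o["tool_pos"]); R=np.array(o["orientation"]).reshape(3,3); rows=[]
    for t in targets:
        g=np.array(t[:3]); G=Rdown(np.radians(t[3])); d=g-p; w=Ro.from_matrix(R.T@G).as_rotvec()
        n=int(max(1,np.ceil(np.linalg.norm(d)/step),np.ceil(np.abs(w).max()/ang)))
        for i in range(n):
            r=R.T@(d/n); rows.append(" ".join("%.4g"%v for v in np.r_[np.round(r,4),np.round(w/n,3)])); R=R@Ro.from_rotvec(w/n).as_matrix()
        p=g;R=G
    for i in range(0,len(rows),8): print("; ".join(rows[i:i+8]))
def st():
    o=ctrl.get_obs(); R=np.array(o["orientation"]).reshape(3,3)
    print("t%.2f"%o["time_s"],"pos",np.round(o["tool_pos"],4),"yaw %.2f"%np.degrees(np.arctan2(R[1,0],R[0,0])),"tilt",np.round(R[:2,2],4),"F",np.round(o["wrist_force"],2),"M",np.round(o["ft_torque"],2),"op %.4f"%o["opening"])
E
python3 -c "
from h import *
plan([(.47,-.29,.35,90)])"
```

```text
0.0432 -0.0259 -0.0132 0 0 -0.148; 0.0466 -0.0192 -0.0132 0 0 -0.148; 0.0489 -0.0121 -0.0132 0 0 -0.148; 0.0501 -0.0048 -0.0132 0 0 -0.148; 0.0503 0.0027 -0.0132 0 0 -0.148; 0.0493 0.0101 -0.0132 0 0 -0.148; 0.0473 0.0173 -0.0132 0 0 -0.148; 0.0442 0.0241 -0.0132 0 0 -0.148
0.0402 0.0303 -0.0132 0 0 -0.148
```

Call:
play_rows:
  plan: "0.0432 -0.0259 -0.0132 0 0 -0.148; 0.0466 -0.0192 -0.0132 0 0 -0.148; 0.0489 -0.0121 -0.0132 0 0 -0.148; 0.0501 -0.0048 -0.0132 0 0 -0.148; 0.0503 0.0027 -0.0132 0 0 -0.148; 0.0493 0.0101 -0.0132 0 0 -0.148; 0.0473 0.0173 -0.0132 0 0 -0.148; 0.0442 0.0241 -0.0132 0 0 -0.148"
  grip: 0

```text
time_s: 2.0
tool_pos: [0.4362, -0.3157, 0.3393]
orientation: [[0.118, 0.993, 0.002], [0.993, -0.118, -0.001], [-0.001, 0.002, -1.0]]
wrist_force: [-0.1, 0.2, 0.8]
opening: 0.0859
```

Call:
play_rows:
  plan: "0.0402 0.0303 -0.0132 0 0 -0.148; 0 0 0 0 0 0"

```text
time_s: 2.25
tool_pos: [0.4743, -0.2761, 0.3547]
orientation: [[-0.04, 0.999, 0.005], [0.999, 0.04, -0.003], [-0.003, 0.005, -1.0]]
wrist_force: [-0.3, 0.1, 0.3]
opening: 0.0853
```

```bash
python3 -c "
from h import *
st()
plan([(.47,-.29,.35,90)])"
```

```text
t2.25 pos [ 0.4743 -0.2761  0.3547] yaw 92.28 tilt [ 0.0051 -0.0028] F [-0.28  0.12  0.28] M [ 0.02 -0.05  0.01] op 0.0853
-0.0137 -0.0049 0.0047 0.005 0.003 0.04
```

```bash
cat >> h.py <<'E'
def rects(C,q,n,z,minc=.3):
    out=[]
    for m in finder.masks_of(q,n):
        if m["confidence"]<minc: continue
        ys,xs=np.nonzero(m["region"]); P=np.array([ray(C,(x,y),z)[:2] for x,y in zip(xs,ys)])
        r=cv2.minAreaRect((P*1000).astype(np.float32)); b=cv2.boxPoints(r); e=max((b[1]-b[0],b[2]-b[1]),key=np.linalg.norm)
        print(n,q,"%.2f"%m["confidence"],"px",np.round(m["pixel"]),"c",np.round(r[0],1),"size",np.round(sorted(r[1]),1),"long-axis yaw %.1f"%(np.degrees(np.arctan2(e[1],e[0]))%180),"mean",np.round(P.mean(0)*1000,1))
E
python3 - <<'E'
from h import *
C=cam("wrist"); i=optics.snapshot("wrist"); np.save("w1.npy",i)
cv2.imwrite("pics/w1.png",cv2.resize(i[:,:,::-1],(800,600),interpolation=cv2.INTER_CUBIC))
for q,z in(("plinth1",.04),("tray",.043),("knife_mid",.037),("cradle",.03)): rects(C,q,"wrist",z)
E
```

```text
wrist plinth1 0.81 px [340. 158.] c [ 605.2 -290.5] size [ 85.  134.7] long-axis yaw 79.3 mean [ 604.4 -286.7]
wrist plinth1 0.73 px [351.  46.] c [ 608.  -132.8] size [ 88.3 100.1] long-axis yaw 92.3 mean [ 606.2 -135. ]
wrist tray 0.55 px [223. 148.] c [ 437.3 -283.2] size [ 64.2 198.5] long-axis yaw 91.0 mean [ 436.2 -279.8]
wrist knife_mid 0.75 px [117. 195.] c [ 261.1 -370.9] size [ 34.  211.7] long-axis yaw 43.3 mean [ 270.7 -361.9]
wrist knife_mid 0.74 px [230. 134.] c [ 440.  -279.3] size [ 28.2 169.7] long-axis yaw 94.6 mean [ 438. -268.]
```

View pics/w1.png

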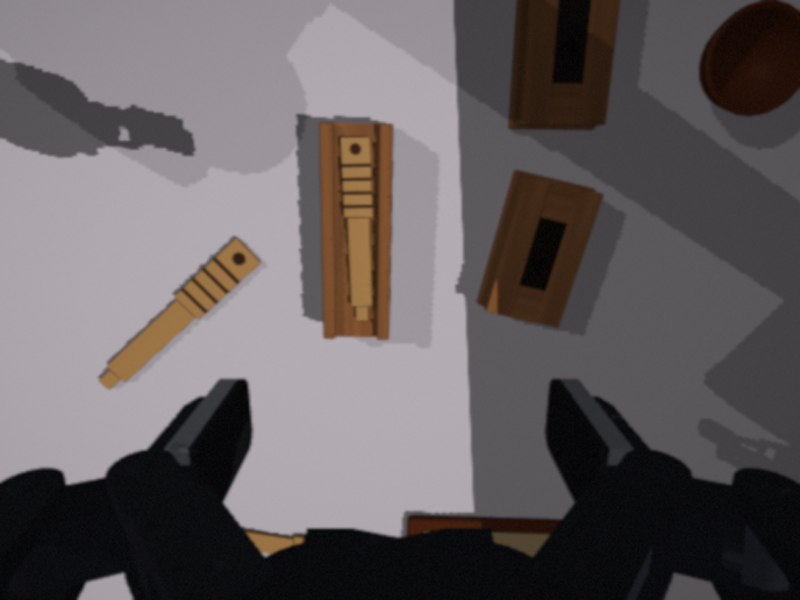

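The tray knife, at (356,230) in the 800-px wrist picture, measures 170 × 28 mm. The loose one at (180,310) measures 212 mm, so the tray knife is the smallest, as the job asks. I'll push it by its blade end, with shut fingers, out over the +y end.

```bash
python3 -c "
from h import *
plan([(.437,-.397,.12,91),(.437,-.397,.036,91)])
print('push')
plan([(.437,-.397,.036,91),(.437,-.323,.036,91)],step=.019)"
```

```text
-0.0234 -0.0076 0.0465 0 0 0.003; -0.0234 -0.0076 0.0465 0 0 0.003; -0.0234 -0.0075 0.0465 0 0 0.003; -0.0235 -0.0074 0.0465 0 0 0.003; -0.0235 -0.0073 0.0465 0 0 0.003; 0 0 0.042 0 0 0; 0 0 0.042 0 0 0
push
-0.0065 -0.0021 0.0176 0 0 0.001; -0.0065 -0.0021 0.0176 0 0 0.001; -0.0065 -0.0021 0.0176 0 0 0.001; -0.0065 -0.0021 0.0176 0 0 0.001; -0.0065 -0.0021 0.0176 0 0 0.001; -0.0065 -0.0021 0.0176 0 0 0.001; -0.0065 -0.0021 0.0176 0 0 0.001; -0.0065 -0.0021 0.0176 0 0 0.001
-0.0065 -0.0021 0.0176 0 0 0.001; -0.0065 -0.0021 0.0176 0 0 0.001; -0.0065 -0.0021 0.0176 0 0 0.001; -0.0065 -0.0021 0.0176 0 0 0.001; -0.0065 -0.002 0.0176 0 0 0.001; -0.0065 -0.002 0.0176 0 0 0.001; -0.0065 -0.002 0.0176 0 0 0.001; -0.0065 -0.002 0.0176 0 0 0.001
-0.0065 -0.002 0.0176 0 0 0.001; -0.0065 -0.002 0.0176 0 0 0.001; 0.0185 0.0003 0 0 0 0; 0.0185 0.0003 0 0 0 0; 0.0185 0.0003 0 0 0 0; 0.0185 0.0003 0 0 0 0
```

Call:
play_rows:
  plan: "-0.0234 -0.0076 0.0465 0.002 0.001 0.003; -0.0234 -0.0076 0.0465 0 0 0.003; -0.0234 -0.0075 0.0465 0 0 0.003; -0.0235 -0.0074 0.0465 0 0 0.003; -0.0235 -0.0073 0.0465 0 0 0.003; 0 0 0.01 0 0 0; 0 0 0 0 0 0"
  grip: 1

```text
time_s: 3.38
tool_pos: [0.4291, -0.407, 0.1037]
orientation: [[0.0, 1.0, 0.001], [1.0, -0.0, -0.001], [-0.001, 0.001, -1.0]]
wrist_force: [-0.4, -0.6, 0.1]
opening: 0.0002
```

```bash
python3 -c "
from h import *
st()
plan([(.437,-.397,.07,91),(.437,-.397,.036,91)])"
```

```text
t3.38 pos [ 0.4291 -0.407   0.1037] yaw 89.97 tilt [ 0.0013 -0.0006] F [-0.44 -0.63  0.06] M [-0.04 -0.   -0.02] op 0.0002
0.01 0.0079 0.0337 0.001 0.001 -0.018; 0 0 0.034 0 0 0
```

Call:
play_rows:
  plan: "0.01 0.0079 0.03 0.001 0.001 -0.018; 0 0 0 0 0 0; 0 0 0.025 0 0 0; 0 0 0.005 0 0 0; 0 0 0 0 0 0"

```text
time_s: 4.0
tool_pos: [0.4429, -0.4028, 0.0547]
orientation: [[-0.018, 1.0, 0.012], [1.0, 0.018, -0.014], [-0.014, 0.012, -1.0]]
wrist_force: [-0.1, -0.2, -0.5]
opening: 0.0
```

```bash
python3 -c "
from h import *
st()
plan([(.437,-.397,.036,91)])"
```

```text
t4.00 pos [ 0.4429 -0.4028  0.0547] yaw 91.02 tilt [ 0.0123 -0.0136] F [-0.11 -0.19 -0.47] M [-0.03  0.01 -0.05] op 0.0000
0.0061 -0.006 0.0185 0.012 0.014 0
```

Call:
play_rows:
  plan: "0.006 -0.006 0.015 0.012 0.014 0; 0 0 0.002 0 0 0; 0 0 0 0 0 0"

```text
time_s: 4.38
tool_pos: [0.4378, -0.3983, 0.0392]
orientation: [[-0.018, 1.0, 0.002], [1.0, 0.018, -0.002], [-0.002, 0.002, -1.0]]
wrist_force: [-0.6, 0.4, 0.1]
opening: 0.0002
```

```bash
python3 -c "
from h import *
st()
plan([(.437,-.397,.036,91)])"
```

```text
t4.38 pos [ 0.4378 -0.3983  0.0392] yaw 91.01 tilt [ 0.002  -0.0022] F [-0.58  0.39  0.08] M [ 0.03 -0.01  0.03] op 0.0002
0.0013 -0.0008 0.0032 0.002 0.002 0
```

Good. Next I'll push about 75 mm towards +y (tool x).

Call:
play_rows:
  plan: "0.008 -0.0008 0.0035 0.002 0.002 0; 0.015 0 0 0 0 0; 0.012 0 0 0 0 0; 0 0 0 0 0 0"

```text
time_s: 4.88
tool_pos: [0.4361, -0.3602, 0.0355]
orientation: [[-0.018, 1.0, -0.001], [1.0, 0.018, 0.0], [0.0, -0.001, -1.0]]
wrist_force: [0.0, 0.3, -0.6]
opening: -0.0002
```

```bash
python3 -c "
from h import *
st()
plan([(.437,-.323,.036,91)],step=.02)"
```

```text
t4.88 pos [ 0.4361 -0.3602  0.0355] yaw 91.04 tilt [-0.0005  0.0004] F [ 0.02  0.34 -0.57] M [-0.02 -0.04 -0.02] op -0.0002
0.0186 0.0008 -0.0002 -0 -0 0; 0.0186 0.0008 -0.0002 -0 -0 0
```

Call:
play_rows:
  plan: "0.015 0.0008 0 0 0 0; 0.015 0 0 0 0 0; 0.004 0 0 0 0 0; 0 0 0 0 0 0; 0 0 -0.01 0 0 0; 0 0 -0.05 0 0 0; -0.01 0 -0.06 0 0 0; -0.02 0 -0.05 0 0 0"

```text
time_s: 5.88
tool_pos: [0.4343, -0.3514, 0.207]
orientation: [[-0.019, 1.0, -0.008], [1.0, 0.019, 0.007], [0.008, -0.008, -1.0]]
wrist_force: [0.9, -0.2, -0.6]
opening: 0.0002
```

Call:
play_rows:
  plan: "0 0 -0.05 0 0 0; 0 0 -0.02 0 0 0; 0 0 0 0 0 0"
  grip: 0.3

```text
time_s: 6.25
tool_pos: [0.437, -0.3566, 0.2875]
orientation: [[-0.016, 1.0, 0.002], [1.0, 0.016, -0.003], [-0.003, 0.002, -1.0]]
wrist_force: [-0.4, -0.1, 0.1]
opening: 0.0545
```

Run:
```python
from h import *
st()
C=cam("wrist"); i=optics.snapshot("wrist"); np.save("w2.npy",i)
cv2.imwrite("pics/w2.png",i[:,:,::-1])
for q,z in(("tray",.043),("knife_mid",.037)): rects(C,q,"wrist",z)
```

```text
t6.25 pos [ 0.437  -0.3566  0.2875] yaw 90.93 tilt [ 0.0024 -0.0029] F [-0.41 -0.13  0.12] M [-0.   -0.05  0.01] op 0.0545
wrist tray 0.83 px [250.  99.] c [ 436.3 -284.6] size [ 64.9 195.9] long-axis yaw 90.9 mean [ 436.1 -287.3]
wrist knife_mid 0.69 px [121. 158.] c [ 259.7 -375.9] size [ 33.3 209. ] long-axis yaw 43.6 mean [ 270.3 -365.9]
wrist knife_mid 0.63 px [259.  48.] c [ 437.3 -247.4] size [ 25.3 124.8] long-axis yaw 90.4 mean [ 438.8 -237.8]
wrist knife_mid 0.62 px [216. 336.] c [ 398.6 -633.3] size [ 23.3 108.2] long-axis yaw 0.8 mean [ 390.6 -629.9]
```

View pics/w2.png

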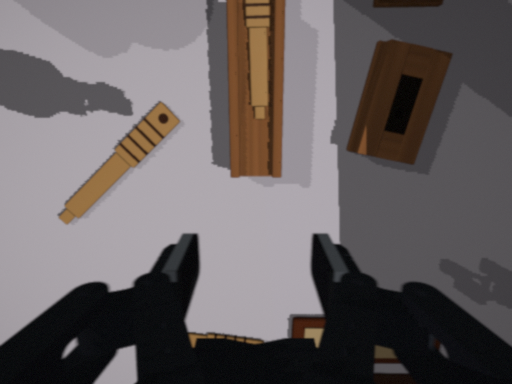

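The knife now reaches 45 mm past the tray end. Its blade end is at (260,115) and the handle runs out of the frame at the top. I'll move to the grasp.

```bash
python3 -c "
from h import *
plan([(.437,-.155,.10,91)],step=.05)"
```

```text
0.0333 0.0009 0.0307 -0 -0 -0; 0.0333 0.0009 0.0307 -0 -0 -0; 0.0333 0.0008 0.0307 -0 -0 -0; 0.0333 0.0008 0.0307 -0 -0 -0; 0.0333 0.0008 0.0306 -0 -0 -0; 0.0333 0.0008 0.0306 -0 -0 -0
```

Call:
play_rows:
  plan: "0.034 0.001 0.025 0.002 0.003 0; 0.034 0.001 0.03 0 0 0; 0.034 0.001 0.03 0 0 0; 0.034 0.001 0.03 0 0 0; 0.034 0.001 0.03 0 0 0; 0.02 0 0.018 0 0 0; 0.01 0 0.01 0 0 0; 0 0 0 0 0 0"

```text
time_s: 7.4
tool_pos: [0.4252, -0.1422, 0.0934]
orientation: [[-0.015, 1.0, -0.026], [1.0, 0.016, 0.018], [0.018, -0.026, -0.999]]
wrist_force: [0.6, -0.9, 0.3]
opening: 0.0598
```

```bash
python3 -c "
from h import *
st()
plan([(.437,-.155,.0165,91)],step=.05)"
```

```text
t7.40 pos [ 0.4252 -0.1422  0.0934] yaw 90.87 tilt [-0.0262  0.0177] F [ 0.57 -0.9   0.26] M [-0.01 -0.07  0.02] op 0.0598
-0.0072 0.0068 0.0382 -0.013 -0.009 -0.001; -0.0068 0.0063 0.0383 -0.013 -0.009 -0.001
```

Call:
play_rows:
  plan: "-0.012 0.011 0.01 -0.026 -0.018 -0.002; 0 0 0 0 0 0; 0 0 0.02 0 0 0; 0 0 0.01 0 0 0; 0 0 0 0 0 0"

```text
time_s: 8.02
tool_pos: [0.4395, -0.1581, 0.0555]
orientation: [[-0.014, 1.0, 0.005], [1.0, 0.014, -0.003], [-0.004, 0.005, -1.0]]
wrist_force: [-0.3, -0.1, -0.0]
opening: 0.0598
```

```bash
python3 -c "
from h import *
st()
plan([(.437,-.155,.0165,91)],step=.05)"
```

```text
t8.03 pos [ 0.4395 -0.1581  0.0555] yaw 90.81 tilt [ 0.0052 -0.0034] F [-0.31 -0.05 -0.01] M [ 0.01  0.   -0.  ] op 0.0598
0.0032 -0.0026 0.039 0.005 0.004 -0.003
```

Call:
play_rows:
  plan: "0.003 -0.0026 0.022 0.005 0.004 -0.003; 0 0 0.012 0 0 0; 0 0 0.003 0 0 0; 0 0 0 0 0 0"

```text
time_s: 8.52
tool_pos: [0.4398, -0.1569, 0.0205]
orientation: [[-0.017, 1.0, 0.005], [1.0, 0.017, -0.002], [-0.002, 0.005, -1.0]]
wrist_force: [-0.0, -0.6, -0.2]
opening: 0.0596
```

Call:
play_rows:
  plan: "0 0 0 0 0 0; 0 0 0 0 0 0; 0 0 0 0 0 0; 0 0 0 0 0 0"
  grip: 1

```text
time_s: 9.02
tool_pos: [0.4409, -0.1575, 0.0219]
orientation: [[-0.017, 1.0, 0.007], [1.0, 0.017, -0.003], [-0.003, 0.007, -1.0]]
wrist_force: [0.6, 0.3, -0.9]
opening: 0.0245
```

```bash
python3 -c "
from h import *
st()
plan([(.437,-.155,.0165,91)],step=.05)"
```

```text
t9.03 pos [ 0.4409 -0.1575  0.0219] yaw 90.95 tilt [ 0.0071 -0.0032] F [ 0.62  0.3  -0.91] M [-0.02  0.01 -0.03] op 0.0245
0.0026 -0.0039 0.0054 0.007 0.003 -0.001
```

Call:
play_rows:
  plan: "0 0 -0.02 0 0 0; 0 0 -0.045 0 0 0; 0.02 0 -0.05 0 0 0; 0.04 0 -0.03 0 0 0; 0.045 0 -0.02 0 0 0; 0.03 0 -0.01 0 0 0; 0.01 0 0 0 0 0; 0 0 0 0 0 0"

```text
time_s: 10.02
tool_pos: [0.4372, -0.0081, 0.2018]
orientation: [[-0.015, 1.0, 0.008], [1.0, 0.015, -0.001], [-0.001, 0.008, -1.0]]
wrist_force: [0.4, -0.4, -0.1]
opening: 0.0243
```

Run:
```python
from h import *
st()
C=cam("wrist"); i=optics.snapshot("wrist"); np.save("w3.npy",i)
cv2.imwrite("pics/w3.png",cv2.resize(i[:,:,::-1],(800,600),interpolation=cv2.INTER_CUBIC))
rects(C,"cradle","wrist",.03); rects(C,"plinth1","wrist",.04)
```

```text
t10.03 pos [ 0.4372 -0.0081  0.2018] yaw 90.84 tilt [ 0.0082 -0.0013] F [ 0.44 -0.38 -0.05] M [ 0.06 -0.01  0.02] op 0.0243
wrist plinth1 0.98 px [370. 371.] c [ 593.8 -229.6] size [49.5 67.4] long-axis yaw 52.6 mean [ 587.7 -229.2]
wrist plinth1 0.57 px [413. 235.] c [603.2 -99.8] size [ 91.4 137.6] long-axis yaw 91.4 mean [603.8 -80.7]
```

View pics/w3.png

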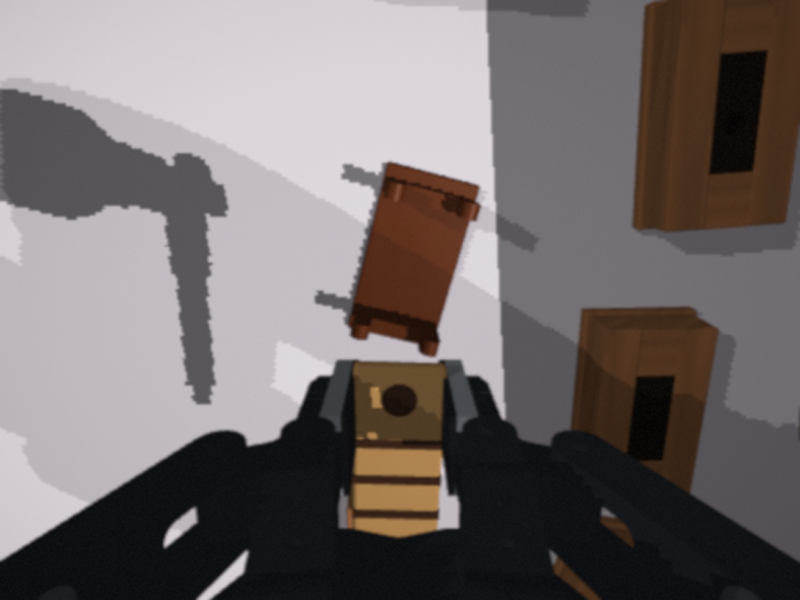

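Run:
```python
from h import *
C=cam("wrist"); s=.64
for nm,z,P in(("horn tops",.048,[(397,190),(467,208),(361,330),(430,345)]),("board",.006,[(388,163),(479,187),(350,322)])):
    Q=np.array([ray(C,(p[0]*s,p[1]*s),z)[:2]*1000 for p in P]); print(nm,np.round(Q,1).tolist(),Q.mean(0))
    d=Q[0]-Q[2]; print(np.linalg.norm(d),np.degrees(np.arctan2(d[1],d[0])),np.linalg.norm(Q[0]-Q[1]))
i=np.load("w3.npy"); c=i[80:240,200:340,::-1]
cv2.imwrite("pics/w3c.png",np.hstack([cv2.resize(c,(560,600),interpolation=cv2.INTER_CUBIC)]))
```

```text
horn tops [[437.3, 40.1], [478.6, 30.2], [415.7, -46.6], [459.4, -56.3]] [447.74120526  -8.12632238]
89.33071674630784 75.96832434248854 42.40402363894156
board [[431.5, 54.2], [491.9, 39.5], [405.0, -56.0]] [442.80929529  12.57002706]
113.33241182236442 76.49986252277772 62.181866914394334
```

View pics/w3c.png

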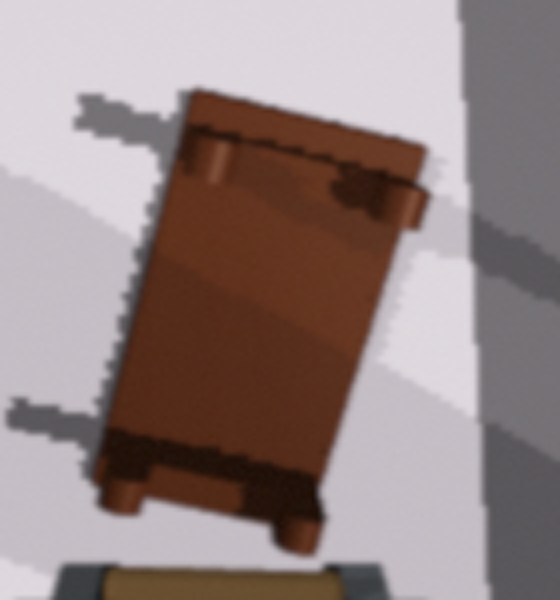

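Run:
```python
from h import *
from scipy.optimize import least_squares
C=cam("wrist"); s=.64
# board corner px (orig): crop->orig  x/4+200,y/3.75+80
B=[((-32,60),(190,90)),((32,60),(426,148)),((-32,-52),(97,485))]
H=[((-1,45),(217,180)),((1,45),(410,220)),((-1,-45),(122,507)),((1,-45),(297,547))]
def w(p,l): 
    a=p[2]; return np.array([p[0]+l[0]*np.cos(a)-l[1]*np.sin(a)*1.0, p[1]+l[0]*np.sin(a)+l[1]*np.cos(a)])/1000
def res(p,full=False):
    r=[]
    for l,c in B[:2]: r+=list(proj(C,[*w(p,l),.006])-(c[0]/4+200,c[1]/3.75+80))
    for l,c in H: r+=list(proj(C,[*w(p,(l[0]*p[3],l[1])),.048])-(c[0]/4+200,c[1]/3.75+80))
    return r
f=least_squares(res,[447,-8,-.24,22]); print(f.x,np.degrees(f.x[2]),np.round(f.fun,1))
```

```text
[ 4.47996202e+02 -1.26415388e+01 -2.40004132e-01  2.25895129e+01] -13.75122384247211 [ 0.5  1.3  1.4  1.7 -0.9 -2.3 -1.6 -0.6  0.3  0.2  0.6  0. ]
```

```bash
python3 -c "
from h import *
plan([(.465,.059,.09,76.2)],step=.03)"
```

```text
0.0136 0.0055 0.0223 0.002 0 0.051; 0.0138 0.0049 0.0223 0.002 0 0.051; 0.0141 0.0042 0.0223 0.002 0 0.051; 0.0143 0.0035 0.0223 0.002 0 0.051; 0.0144 0.0028 0.0223 0.002 0 0.051
```

Call:
play_rows:
  plan: "0.0136 0.0055 0.0223 0.008 0.001 0.051; 0.0138 0.0049 0.0223 0 0 0.051; 0.0141 0.0042 0.0223 0 0 0.051; 0.0143 0.0035 0.02 0 0 0.051; 0.008 0.0028 0.01 0 0 0.03; 0 0 0 0 0 0"

```text
time_s: 10.92
tool_pos: [0.4642, 0.0478, 0.0986]
orientation: [[0.238, 0.971, -0.005], [0.971, -0.238, -0.002], [-0.003, -0.005, -1.0]]
wrist_force: [0.3, 0.6, -0.5]
opening: 0.0246
```

```bash
python3 -c "
from h import *
st()
plan([(.465,.059,.04,76.2)],step=.08)"
```

```text
t10.93 pos [0.4642 0.0478 0.0986] yaw 76.24 tilt [-0.0055 -0.0022] F [ 0.29  0.61 -0.48] M [ 0.06 -0.03 -0.02] op 0.0246
0.0113 -0.0016 0.0586 -0.005 0.003 0.001
```

Call:
play_rows:
  plan: "0.0113 -0.0016 0.02 -0.005 0.003 0; 0 0 0.025 0 0 0; 0 0 0.01 0 0 0; 0 0 0 0 0 0"

```text
time_s: 11.42
tool_pos: [0.467, 0.0559, 0.0437]
orientation: [[0.241, 0.971, 0.002], [0.971, -0.241, -0.002], [-0.001, 0.003, -1.0]]
wrist_force: [-1.1, -0.6, -0.1]
opening: 0.0244
```

Run:
```python
from h import *
st()
C=cam("wrist"); i=optics.snapshot("wrist")
j=optics.snapshot("side")[:,:,::-1]
p=proj(cam("side"),[.45,0,.04]).astype(int); c=j[p[1]-50:p[1]+50,p[0]-50:p[0]+50]
cv2.imwrite("pics/w4.png",np.hstack([cv2.resize(i[:,:,::-1],(512,500)),cv2.resize(c,(288,500)) if 0 else cv2.resize(c,(280,500))]))
plan([(.465,.059,.019,76.2)],step=.08)
```

```text
t11.43 pos [0.467  0.0559 0.0437] yaw 76.06 tilt [ 0.0022 -0.0017] F [-1.13 -0.64 -0.09] M [ 0.04 -0.01  0.09] op 0.0244
0.0021 -0.0036 0.0255 0.005 0.001 -0.002
```

View pics/w4.png

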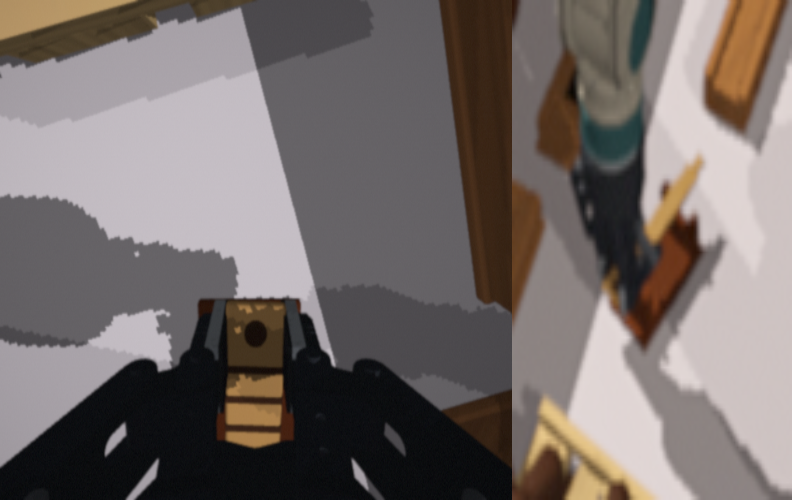

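Call:
play_rows:
  plan: "0.0021 -0.0036 0.012 0.003 0.001 0; 0 0 0.007 0 0 0; 0 0 0.003 0 0 0; 0 0 0 0 0 0"

```text
time_s: 12.02
tool_pos: [0.4662, 0.0591, 0.0225]
orientation: [[0.241, 0.971, 0.004], [0.971, -0.241, 0.0], [0.001, 0.004, -1.0]]
wrist_force: [-0.2, -0.2, 0.2]
opening: 0.0244
```

```bash
python3 -c "
from h import *
st()
plan([(.465,.059,.019,76.2)],step=.08)"
```

```text
t12.03 pos [0.4662 0.0591 0.0225] yaw 76.08 tilt [0.0044 0.    ] F [-0.16 -0.23  0.16] M [ 0.06 -0.01 -0.05] op 0.0244
-0.0004 -0.0011 0.0035 0.004 -0.001 -0.002
```

Call:
play_rows:
  plan: "0 -0.001 0.0035 0.004 0 0; 0 0 0 0 0 0; 0 0 0.001 0 0 0; 0 0 0 0 0 0"

```text
time_s: 12.52
tool_pos: [0.4658, 0.0594, 0.0181]
orientation: [[0.241, 0.971, 0.001], [0.971, -0.241, 0.001], [0.001, 0.001, -1.0]]
wrist_force: [-0.3, -0.3, 0.4]
opening: 0.0246
```

Call:
play_rows:
  plan: "0 0 0 0 0 0; 0 0 0 0 0 0; 0 0 0 0 0 0"
  grip: 0.3

```text
time_s: 12.9
tool_pos: [0.4661, 0.0594, 0.0184]
orientation: [[0.241, 0.971, 0.002], [0.971, -0.241, 0.001], [0.001, 0.002, -1.0]]
wrist_force: [-0.5, 0.4, 0.1]
opening: 0.0598
```

Call:
play_rows:
  plan: "0 0 -0.02 0 0 0; 0 0 -0.05 0 0 0.08; 0 0 -0.06 0 0 0.08; 0.02 0 -0.06 0 0 0.08; 0.04 0 -0.05 0 0 0.06; 0.04 0 -0.02 0 0 0; 0.02 0 0 0 0 0; 0 0 0 0 0 0"

```text
time_s: 13.9
tool_pos: [0.523, 0.1647, 0.2826]
orientation: [[0.527, 0.85, -0.001], [0.85, -0.527, 0.001], [0.001, -0.002, -1.0]]
wrist_force: [-0.0, -0.4, -0.5]
opening: 0.0601
```

Run:
```python
from h import *
st()
C=cam("wrist"); i=optics.snapshot("wrist"); np.save("w5.npy",i)
cv2.imwrite("pics/w5.png",cv2.resize(i[:,:,::-1],(800,600),interpolation=cv2.INTER_CUBIC))
for q,z in(("cradle",.03),("plinth1",.04),("knife_mid",.0325),("rack",.03),("elephant_mid",.085),("rhino_mid",.085),("giraffe_mid",.085),("guineafowl_mid",.085)): rects(C,q,"wrist",z,.2)
```

```text
t13.90 pos [0.523  0.1647 0.2826] yaw 58.19 tilt [-0.0011  0.0014] F [-0.02 -0.42 -0.54] M [-0.03 -0.01  0.01] op 0.0601
wrist cradle 0.88 px [278. 283.] c [449.1  -4.7] size [ 66.1 137.8] long-axis yaw 76.5 mean [453.6  -2.6]
wrist plinth1 0.88 px [399. 260.] c [609.6 -70.6] size [ 77.1 106.4] long-axis yaw 91.8 mean [613.7 -56.4]
wrist plinth1 0.81 px [310.  42.] c [653.5 253.5] size [83.8 97.4] long-axis yaw 83.7 mean [647.6 244.3]
wrist plinth1 0.52 px [452. 350.] c [ 615.3 -229.4] size [ 6.3 23.5] long-axis yaw 102.8 mean [ 615.3 -229.2]
wrist knife_mid 0.77 px [272. 277.] c [445.7  -7.9] size [ 27.3 171.9] long-axis yaw 73.5 mean [449.4   4. ]
wrist rack 0.58 px [122.  97.] c [416.5 290.9] size [198.5 239.6] long-axis yaw 87.1 mean [421.8 301.2]
wrist elephant_mid 0.87 px [163. 119.] c [464.3 258.4] size [58.6 81. ] long-axis yaw 102.4 mean [467.  256.4]
wrist rhino_mid 0.80 px [110. 174.] c [378.2 243.4] size [65.8 89.7] long-axis yaw 133.7 mean [384.3 242.3]
wrist rhino_mid 0.52 px [162. 120.] c [464.9 258.9] size [58.3 80.8] long-axis yaw 100.4 mean [467.3 256.7]
wrist guineafowl_mid 0.96 px [120.  46.] c [470.5 349.5] size [ 47.8 101.8] long-axis yaw 101.4 mean [469.8 337.7]
wrist guineafowl_mid 0.51 px [501. 236.] c [716.1 -66.4] size [22.7 72.1] long-axis yaw 70.7 mean [719.6 -63.7]
wrist guineafowl_mid 0.40 px [459. 112.] c [736.3  95.5] size [ 55.6 109.2] long-axis yaw 145.4 mean [733.   96.7]
```

View pics/w5.png

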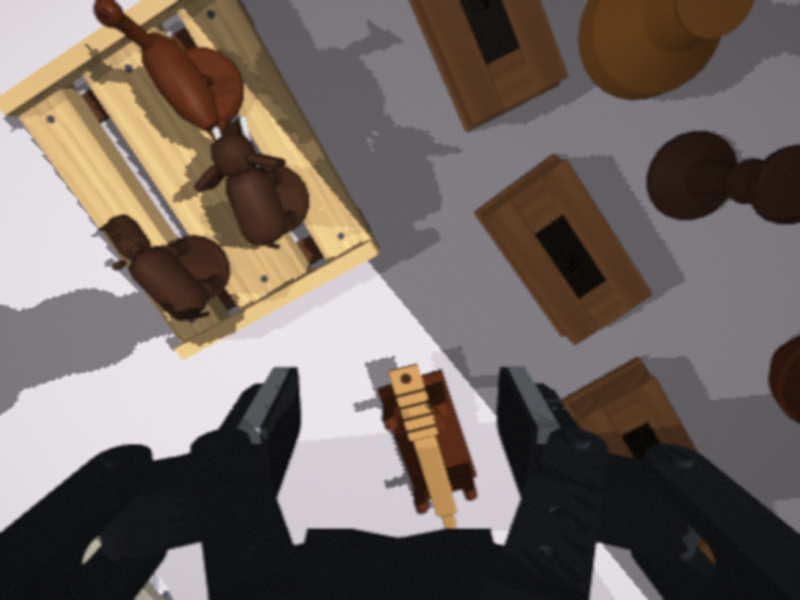

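The knife lies in both notches of the cradle at (425,445). The animals, from the top left, are the guinea fowl (183,88), the elephant (257,200) and the rhino (172,275). The middle plinth's strip at (570,257) shows a faint darker spot, which may be its hole, so I'll enhance the strips.

```bash
cat >> h.py <<'E'
def strips(C,img,name=None):
    """dark strips -> pose in world, plus rectified enhanced strip"""
    out=[]; g=img.max(2).astype(np.uint8); b=(cv2.GaussianBlur(g,(3,3),0)<38).astype(np.uint8)
    n,lab,s,c=cv2.connectedComponentsWithStats(b)
    for k in range(1,n):
        if s[k,4]<150: continue
        ys,xs=np.nonzero(lab==k)
        if ys.min()<1 or xs.min()<1 or xs.max()>510 or ys.max()>382: continue
        P=np.array([ray(C,(x,y),.0394)[:2] for x,y in zip(xs,ys)])*1000
        r=cv2.minAreaRect(P.astype(np.float32)); bx=cv2.boxPoints(r); e=max((bx[1]-bx[0],bx[2]-bx[1]),key=np.linalg.norm)
        sz=sorted(r[1])
        if not(18<sz[0]<34 and 55<sz[1]<76): continue
        a=np.arctan2(e[1],e[0])%np.pi
        print("strip c",np.round(r[0],1),"mean",np.round(P.mean(0),1),"size",np.round(sz,1),"yaw %.1f"%np.degrees(a),"px",c[k].round())
        L=np.mgrid[-36:36.5:.25,-16:16.5:.25]; m=P.mean(0)
        W=m[:,None,None]+L[0]*np.array([np.cos(a),np.sin(a)])[:,None,None]+L[1]*np.array([np.sin(a),-np.cos(a)])[:,None,None]
        f,cx,cy,R,t=C; q=np.einsum('ji,jxy->ixy',R,np.stack([W[0]/1000-t[0],W[1]/1000-t[1],np.full_like(W[0],.0394-t[2])]))
        M=cv2.remap(img,(cx+f*q[0]/q[2]).astype(np.float32),(cy+f*q[1]/q[2]).astype(np.float32),cv2.INTER_CUBIC).astype(float).mean(2)
        out.append((m,a,M))
    return out
def show(S,fn):
    T=[]
    for m,a,M in S:
        G=cv2.GaussianBlur(M,(0,0),3); v=np.percentile(G[40:250,30:100],[2,98]); G=np.clip((G-v[0])/(v[1]-v[0]+1e-6),0,1)*255
        T.append(cv2.copyMakeBorder(cv2.resize(G[::-1],None,fx=1.7,fy=1.7),4,4,4,4,cv2.BORDER_CONSTANT,value=128))
    cv2.imwrite(fn,np.hstack(T))
E
python3 - <<'E'
from h import *
C=cam("wrist"); i=np.load("w5.npy"); S=strips(C,i); 
print(i[155:175,355:380].max(2).min(),i[155:175,355:380].max(2).max())
if S: show(S,"pics/s5.png")
E
```

```text
strip c [632.7  84.6] mean [632.8  85.3] size [24.3 63.6] yaw 95.3 px [365. 164.]
6 90[ WARN:0@0.372] global loadsave.cpp:1063 imwrite_ Unsupported depth image for selected encoder is fallbacked to CV_8U.
```

View pics/s5.png

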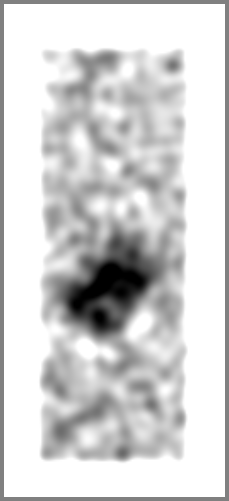

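```bash
python3 -c "
from h import *
plan([(.64,.17,.2,90)],step=.05)"
```

```text
0.0168 0.024 0.0209 -0 -0 -0.139; 0.0133 0.0261 0.0209 -0 -0 -0.139; 0.0096 0.0277 0.0209 -0 -0 -0.139; 0.0056 0.0288 0.0209 -0 -0 -0.139
```

The hole in plinth 2 shows clearly, about 6 mm towards −y from the strip's middle. I'll take closer views of plinths 1 to 3.

Call:
play_rows:
  plan: "0.0168 0.024 0.0209 0 0 -0.139; 0.0133 0.0261 0.0209 0 0 -0.139; 0.0096 0.0277 0.0209 0 0 -0.139; 0.0056 0.02 0.0209 0 0 -0.1; 0 0 0 0 0 0; 0 0 0 0 0 0"

```text
time_s: 15.1
tool_pos: [0.6338, 0.1705, 0.1992]
orientation: [[0.027, 1.0, 0.002], [1.0, -0.027, 0.002], [0.002, 0.002, -1.0]]
wrist_force: [-0.2, -0.3, -0.9]
opening: 0.0598
```

```bash
cat >> h.py <<'E'
def hole(S):
    """dark blob on the strip's centreline: mm along the strip's yaw axis, and across"""
    for m,a,M in S:
        G=cv2.GaussianBlur(M,(0,0),2)[:,40:89]; B=cv2.GaussianBlur(G,(0,0),12); n=G.shape[0]
        sub=G[60:229]; med=np.median(sub); wgt=np.clip(med-sub-0.35*(med-sub.min()),0,None)
        yy,xx=np.mgrid[60:229,40:89]; u=(wgt*yy).sum()/wgt.sum()*.25-36; v=(wgt*xx).sum()/wgt.sum()*.25-16
        W=m+u*np.array([np.cos(a),np.sin(a)]); print("strip",m.round(1),"yaw %.1f"%np.degrees(a),"hole along %.1f across %.1f"%(u,v),"world on centreline",W.round(1),"contrast",round(float(med-sub.min()),2))
E
python3 - <<'E'
from h import *
st(); C=cam("wrist"); i=optics.snapshot("wrist"); np.save("w6.npy",i); S=strips(C,i); hole(S)
if S: show(S,"pics/s6.png")
plan([(.62,-.06,.2,90)],step=.05)
E
```

```text
t15.10 pos [0.6338 0.1705 0.1992] yaw 88.45 tilt [0.0017 0.0021] F [-0.24 -0.28 -0.87] M [-0.01  0.02 -0.01] op 0.0598
strip c [659.7 274.3] mean [659.8 275.4] size [24.1 64.1] yaw 84.4 px [281.  56.]
strip c [632.8  86.2] mean [632.7  87.2] size [24.1 63.5] yaw 95.3 px [256. 251.]
strip [659.8 275.4] yaw 84.4 hole along 8.9 across 1.2 world on centreline [660.7 284.2] contrast 13.94
strip [632.7  87.2] yaw 95.3 hole along -5.0 across -1.0 world on centreline [633.2  82.2] contrast 6.81
-0.0461 -0.0015 -0.0003 0 -0 -0.005; -0.0461 -0.0017 -0.0002 0 -0 -0.005; -0.0461 -0.002 -0.0002 0 -0 -0.005; -0.0461 -0.0022 -0.0002 0 -0 -0.005; -0.0461 -0.0025 -0.0002 0 -0 -0.005[ WARN:0@0.793] global loadsave.cpp:1063 imwrite_ Unsupported depth image for selected encoder is fallbacked to CV_8U.
```

Call:
play_rows:
  plan: "-0.0461 -0.0015 0 0 0 -0.005; -0.0461 -0.0017 0 0 0 -0.005; -0.0461 -0.002 0 0 0 -0.005; -0.0461 -0.0022 0 0 0 -0.005; -0.03 -0.0025 0 0 0 0; 0 0 0 0 0 0; 0 0 0 0 0 0"

```text
time_s: 16.02
tool_pos: [0.6188, -0.048, 0.2085]
orientation: [[0.008, 1.0, 0.015], [1.0, -0.008, 0.002], [0.002, 0.015, -1.0]]
wrist_force: [-0.1, 0.2, 0.5]
opening: 0.0595
```

Run:
```python
from h import *
st(); C=cam("wrist"); i=optics.snapshot("wrist"); np.save("w7.npy",i); S=strips(C,i); hole(S)
if S: show(S,"pics/s7.png")
a=cv2.imread("pics/s6.png"); b=cv2.imread("pics/s7.png"); cv2.imwrite("pics/s67.png",np.hstack([a,b])[:, :800])
plan([(.46,.20,.22,90),(.465,.25,.19,90)],step=.05)
```

```text
t16.02 pos [ 0.6188 -0.048   0.2085] yaw 89.56 tilt [0.0149 0.0016] F [-0.08  0.17  0.49] M [-0.01 -0.   -0.03] op 0.0595
strip c [ 613.2 -111.6] mean [ 613.2 -110.7] size [25.  64.5] yaw 91.8 px [247. 229.]
strip [ 613.2 -110.7] yaw 91.8 hole along -8.9 across -0.6 world on centreline [ 613.5 -119.6] contrast 4.3
0.0411 -0.0268 -0.0023 0.002 -0 -0.001; 0.0411 -0.0267 -0.0022 0.002 -0 -0.001; 0.0412 -0.0267 -0.0021 0.002 -0 -0.001; 0.0412 -0.0266 -0.0021 0.002 -0 -0.001; 0.0412 -0.0266 -0.002 0.002 -0 -0.001; 0.0413 -0.0265 -0.002 0.002 -0 -0.001; 0.025 0.0025 0.015 0 0 0; 0.025 0.0025 0.015 0 0 0[ WARN:0@0.714] global loadsave.cpp:1063 imwrite_ Unsupported depth image for selected encoder is fallbacked to CV_8U.
```

View pics/s67.png

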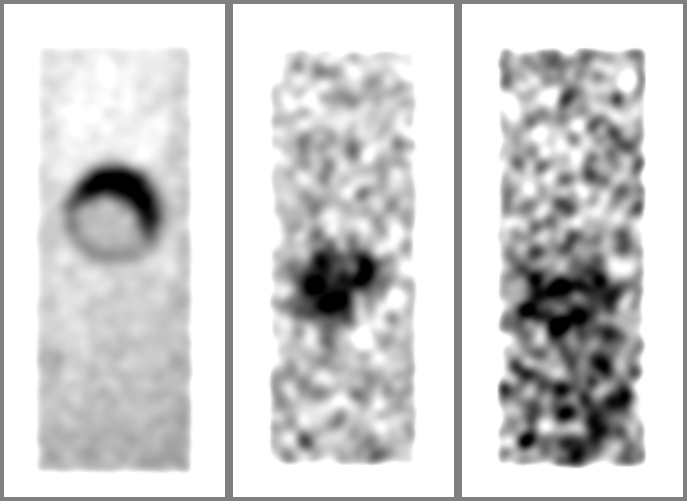

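Holes found on the centrelines:
- **Plinth 1:** (660, 281) mm, clear in the picture.
- **Plinth 2:** (633, 82) mm.
- **Plinth 3:** about (613, −118) mm, fainter.

Next I'll hover over the elephant.

Call:
play_rows:
  plan: "0.0411 -0.0268 -0.002 0.014 -0.002 -0.001; 0.0411 -0.0267 -0.002 0 0 0; 0.0412 -0.0267 -0.002 0 0 0; 0.0412 -0.0266 -0.002 0 0 0; 0.0412 -0.0266 -0.002 0 0 0; 0.0413 -0.0265 -0.002 0 0 0; 0.03 0 0.015 0 0 0; 0.01 0 0.01 0 0 0"

```text
time_s: 17.08
tool_pos: [0.4539, 0.2572, 0.1981]
orientation: [[-0.005, 1.0, 0.008], [1.0, 0.005, 0.004], [0.004, 0.008, -1.0]]
wrist_force: [0.4, -0.8, 0.3]
opening: 0.0598
```

Call:
play_rows:
  plan: "0 0 0 0 0 0; 0 0 0 0 0 0"

```text
time_s: 17.32
tool_pos: [0.4531, 0.2573, 0.1975]
orientation: [[-0.007, 1.0, 0.007], [1.0, 0.007, 0.002], [0.002, 0.007, -1.0]]
wrist_force: [0.3, -0.6, 0.0]
opening: 0.0598
```

Run:
```python
from h import *
st(); C=cam("wrist"); i=optics.snapshot("wrist"); np.save("w8.npy",i)
cv2.imwrite("pics/w8.png",cv2.resize(i[:,:,::-1],(800,600),interpolation=cv2.INTER_CUBIC))
for q,z in(("rack",.03),("elephant_mid",.08),("rhino_mid",.08),("guineafowl_mid",.08)): rects(C,q,"wrist",z,.3)
```

```text
t17.32 pos [0.4531 0.2573 0.1975] yaw 90.41 tilt [0.0067 0.0024] F [ 0.26 -0.65  0.03] M [ 0.01 -0.02 -0.02] op 0.0598
wrist rack 0.69 px [212. 102.] c [417.7 286.6] size [192.9 240.9] long-axis yaw 87.0 mean [416.8 309.7]
wrist elephant_mid 0.73 px [262. 180.] c [463.4 259.9] size [59.1 85.5] long-axis yaw 51.0 mean [462.1 258.7]
wrist rhino_mid 0.76 px [164. 196.] c [380.6 249.8] size [55.  90.3] long-axis yaw 103.2 mean [377.7 248.2]
wrist guineafowl_mid 0.67 px [274.  82.] c [465.8 343.6] size [45.8 96.1] long-axis yaw 66.2 mean [463.2 341.6]
```

View pics/w8.png

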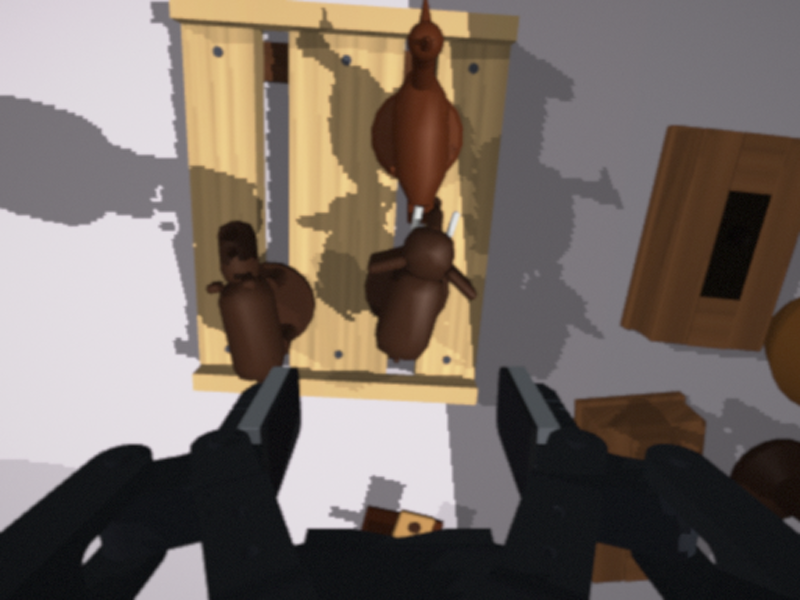

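Run:
```python
from h import *
C=cam("wrist")
for n,p,z in(("ele body",(412,312),.085),("ele rear",(400,357),.085),("ele head",(430,250),.09),("ele base left edge",(366,290),.04),("rhino body",(253,320),.085),("rhino rear",(257,378),.08),("rhino neck",(243,275),.085),("rhino base c",(275,303),.04),("rhino base right edge",(314,300),.04),("guinea body",(420,130),.09),("guinea base left",(372,135),.04),("guinea base right",(462,135),.04),("guinea base bottom",(417,180),.04),("gapL",(277,200),.03),("gapR low",(400,368),.03),("gapL top",(276,60),.03)):
    print(n,np.round(ray(C,(p[0]*.64,p[1]*.64),z)[:2]*1000,1))
```

```text
ele body [461.9 245.6]
ele rear [455.7 219.5]
ele head [470.5 280.3]
ele base left edge [434.8 245.4]
rhino body [376.4 240.8]
rhino rear [374.6 204.3]
rhino neck [373.1 265.6]
rhino base c [377.7 236.7]
rhino base right edge [402.2 238.8]
guinea body [464.4 338.2]
guinea base left [439.3 337.4]
guinea base right [490.9 337.7]
guinea base bottom [465.5 312.4]
gapL [380.5 299.5]
gapR low [456.5 188.2]
gapL top [384.7 377.9]
```

```bash
python3 -c "
from h import *
plan([(.4605,.242,.13,76)],step=.03)"
```

```text
-0.0051 0.0022 0.0226 0.002 -0.001 0.083; -0.0049 0.0026 0.0226 0.002 -0.001 0.083; -0.0046 0.0031 0.0226 0.002 -0.001 0.083
```

Call:
play_rows:
  plan: "-0.0051 0.0022 0.0226 0.006 -0.003 0.083; -0.0049 0.0026 0.0226 0 0 0.083; -0.0046 0.0031 0.02 0 0 0.083; 0 0 0.005 0 0 0; 0 0 0 0 0 0"

```text
time_s: 18.2
tool_pos: [0.4634, 0.2403, 0.1281]
orientation: [[0.25, 0.968, 0.005], [0.968, -0.25, 0.002], [0.003, 0.005, -1.0]]
wrist_force: [0.3, -0.5, -0.4]
opening: 0.0599
```

```bash
python3 -c "
from h import *
st()
plan([(.4605,.242,.064,76)],step=.08)"
```

```text
t18.20 pos [0.4634 0.2403 0.1281] yaw 75.51 tilt [0.0054 0.0018] F [ 0.32 -0.5  -0.36] M [ 0.02  0.03 -0.06] op 0.0599
0.0008 -0.0036 0.0641 0.005 -0.003 -0.009
```

Call:
play_rows:
  plan: "0.0008 -0.0036 0.02 0.005 -0.003 -0.009; 0 0 0.025 0 0 0; 0 0 0.012 0 0 0; 0 0 0.005 0 0 0; 0 0 0 0 0 0"

```text
time_s: 18.82
tool_pos: [0.4615, 0.2436, 0.0648]
orientation: [[0.237, 0.971, 0.003], [0.971, -0.237, 0.002], [0.002, 0.002, -1.0]]
wrist_force: [0.2, -1.2, -0.4]
opening: 0.0597
```

Run:
```python
from h import *
st()
plan([(.4605,.242,.064,76)],step=.08)
```

```text
t18.82 pos [0.4615 0.2436 0.0648] yaw 76.26 tilt [0.0029 0.0018] F [ 0.24 -1.21 -0.4 ] M [ 0.03  0.03 -0.03] op 0.0597
-0.0017 -0.0006 0.0008 0.002 -0.002 0.005
```

Call:
play_rows:
  plan: "-0.001 -0.0006 0 0.002 -0.002 0.005; 0 0 0 0 0 0; 0 0 0 0 0 0; 0 0 0 0 0 0; 0 0 0 0 0 0"
  grip: 1

```text
time_s: 19.45
tool_pos: [0.4618, 0.2431, 0.0665]
orientation: [[0.243, 0.97, 0.003], [0.97, -0.243, 0.001], [0.002, 0.003, -1.0]]
wrist_force: [0.5, -0.0, -0.8]
opening: 0.0293
```

Call:
play_rows:
  plan: "0 0 -0.01 0 0 0; 0 0 -0.03 0 0 0; 0 0 -0.03 0 0 0; 0 0 -0.02 0 0 0; 0 0 -0.01 0 0 0; 0 0 0 0 0 0"

```text
time_s: 20.2
tool_pos: [0.4611, 0.2428, 0.1714]
orientation: [[0.243, 0.97, 0.003], [0.97, -0.243, 0.001], [0.002, 0.003, -1.0]]
wrist_force: [-0.9, 0.5, -1.6]
opening: 0.029
```

Run:
```python
from h import *
st(); C=cam("wrist"); i=optics.snapshot("wrist"); np.save("w9.npy",i)
cv2.imwrite("pics/w9.png",i[:,:,::-1])
plan([(.6,.085,.2,95),(.633,.082,.15,95)],step=.045)
```

```text
t20.20 pos [0.4611 0.2428 0.1714] yaw 75.96 tilt [0.0029 0.0011] F [-0.91  0.52 -1.61] M [0.02 0.02 0.01] op 0.0290
-0.0238 0.0347 -0.0058 0 -0 -0.066; -0.0261 0.033 -0.0058 0 -0 -0.066; -0.0282 0.0312 -0.0058 0 -0 -0.066; -0.0302 0.0293 -0.0058 0 -0 -0.066; -0.0321 0.0272 -0.0058 0 -0 -0.066; -0.0029 0.0163 0.025 0 0 0; -0.0029 0.0163 0.025 0 0 0
```

View pics/w9.png

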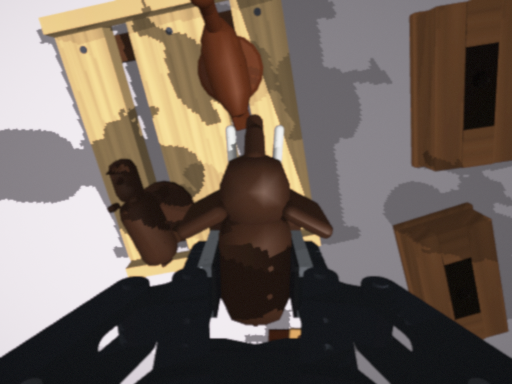

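Call:
play_rows:
  plan: "-0.0238 0.0347 -0.0058 0 0 -0.066; -0.0261 0.033 -0.0058 0 0 -0.066; -0.0282 0.0312 -0.0058 0 0 -0.066; -0.0302 0.0293 -0.0058 0 0 -0.066; -0.0321 0.0272 -0.0058 0 0 -0.06; -0.003 0.0163 0.02 0 0 0; 0 0.008 0.015 0 0 0; 0 0 0 0 0 0"

```text
time_s: 21.25
tool_pos: [0.6229, 0.0794, 0.1526]
orientation: [[-0.092, 0.996, -0.016], [0.996, 0.092, -0.001], [0.001, -0.016, -1.0]]
wrist_force: [-0.3, 0.4, -1.5]
opening: 0.0292
```

Run:
```python
from h import *
st()
plan([(.6332,.080,.115,95.3)],step=.08)
```

```text
t21.25 pos [0.6229 0.0794 0.1526] yaw 95.27 tilt [-0.0163 -0.0007] F [-0.25  0.35 -1.52] M [-0.05 -0.01 -0.03] op 0.0292
-0.0004 0.0109 0.0374 -0.016 -0.001 -0.001
```

Call:
play_rows:
  plan: "0 0.011 0.02 -0.016 -0.001 0; 0 0 0.012 0 0 0; 0 0 0 0 0 0; 0 0 0 0 0 0"

```text
time_s: 21.75
tool_pos: [0.6309, 0.0824, 0.1203]
orientation: [[-0.095, 0.995, -0.003], [0.996, 0.095, -0.0], [0.0, -0.003, -1.0]]
wrist_force: [0.8, -0.9, -1.2]
opening: 0.0297
```

Run:
```python
from h import *
st(); C=cam("wrist"); i=optics.snapshot("wrist"); np.save("w10.npy",i)
cv2.imwrite("pics/w10.png",cv2.resize(i[:,:,::-1],(800,600),interpolation=cv2.INTER_CUBIC))
plan([(.6332,.080,.097,95.3)],step=.08)
```

```text
t21.75 pos [0.6309 0.0824 0.1203] yaw 95.44 tilt [-0.0028 -0.0002] F [ 0.78 -0.9  -1.2 ] M [-0.03 -0.03 -0.01] op 0.0297
-0.0026 0.0021 0.0234 -0.003 -0 0.002
```

View pics/w10.png

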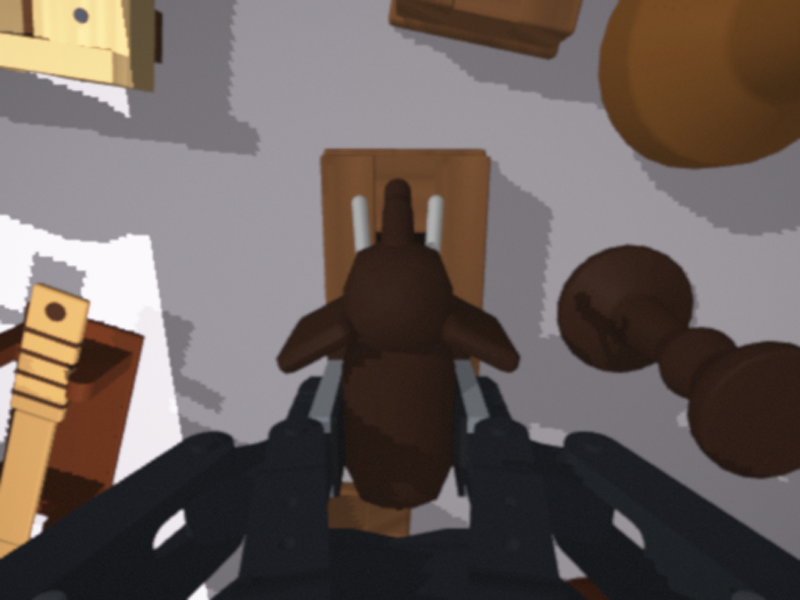

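Call:
play_rows:
  plan: "-0.0026 0.002 0.012 -0.003 0 0; 0 0 0.007 0 0 0; 0 0 0.002 0 0 0; 0 0 0 0 0 0"

```text
time_s: 22.3
tool_pos: [0.6338, 0.0798, 0.099]
orientation: [[-0.095, 0.996, 0.002], [0.996, 0.095, 0.0], [-0.0, 0.002, -1.0]]
wrist_force: [-0.4, 1.0, -1.7]
opening: 0.0291
```

Run:
```python
from h import *
st()
plan([(.6332,.080,.093,95.3)],step=.08)
```

```text
t22.30 pos [0.6338 0.0798 0.099 ] yaw 95.43 tilt [0.002  0.0001] F [-0.4   0.96 -1.68] M [-0.02  0.02  0.  ] op 0.0291
0.0003 -0.0005 0.006 0.002 0 0.002
```

Call:
play_rows:
  plan: "0 -0.0005 0.003 0.002 0 0; 0 0 0.003 0 0 0; 0 0 0.002 0 0 0; 0 0 0 0 0 0"

```text
time_s: 22.8
tool_pos: [0.6336, 0.0797, 0.0908]
orientation: [[-0.095, 0.996, 0.0], [0.996, 0.095, -0.0], [-0.0, 0.0, -1.0]]
wrist_force: [0.2, -0.2, -1.5]
opening: 0.0292
```

Call:
play_rows:
  plan: "0 0 0.002 0 0 0; 0 0 0 0 0 0"

```text
time_s: 23.05
tool_pos: [0.6336, 0.0797, 0.0888]
orientation: [[-0.095, 0.996, 0.001], [0.996, 0.095, -0.0], [-0.0, 0.001, -1.0]]
wrist_force: [-0.2, 0.1, -0.9]
opening: 0.0291
```

No contact 5 mm below the expected strip height, so the pin seems to be in the hole. I'll carry on down.

Call:
play_rows:
  plan: "0 0 0.003 0 0 0; 0 0 0.003 0 0 0; 0 0 0.002 0 0 0; 0 0 0 0 0 0"

```text
time_s: 23.55
tool_pos: [0.6336, 0.0797, 0.0802]
orientation: [[-0.095, 0.996, 0.001], [0.996, 0.095, -0.0], [-0.0, 0.001, -1.0]]
wrist_force: [1.0, -0.6, -1.3]
opening: 0.0292
```

Call:
play_rows:
  plan: "0 0 0.002 0 0 0; 0 0 0 0 0 0; 0 0 0.0015 0 0 0; 0 0 0 0 0 0"

```text
time_s: 24.05
tool_pos: [0.6337, 0.0797, 0.0766]
orientation: [[-0.095, 0.996, 0.001], [0.996, 0.095, -0.0], [-0.0, 0.001, -1.0]]
wrist_force: [-1.0, 0.9, -1.4]
opening: 0.0294
```

Run:
```python
from h import *
st()
```

```text
t24.05 pos [0.6337 0.0797 0.0766] yaw 95.43 tilt [ 0.0009 -0.0001] F [-0.98  0.87 -1.43] M [ 0.01 -0.03  0.  ] op 0.0294
```

Call:
play_rows:
  plan: "0 0 0.001 0 0 0; 0 0 0 0 0 0; 0 0 0.001 0 0 0; 0 0 0 0 0 0"

```text
time_s: 24.55
tool_pos: [0.6343, 0.0796, 0.076]
orientation: [[-0.095, 0.996, 0.002], [0.996, 0.095, -0.0], [-0.0, 0.002, -1.0]]
wrist_force: [-0.1, -0.2, -0.7]
opening: 0.0293
```

Run:
```python
from h import *
st()
```

```text
t24.55 pos [0.6343 0.0796 0.076 ] yaw 95.43 tilt [ 0.0021 -0.0002] F [-0.11 -0.17 -0.69] M [-0.    0.03  0.03] op 0.0293
```

It's seated: z stalled at 0.076 against a flush value of 0.0765. I'll release it and go to the rhino.

Call:
play_rows:
  plan: "0 0 0 0 0 0; 0 0 0 0 0 0; 0 0 0 0 0 0; 0 0 -0.02 0 0 0; 0 0 -0.04 0 0 0; 0 0 -0.05 0 0 0; 0 0 -0.03 0 0 0; 0 0 0 0 0 0"
  grip: 0.3

```text
time_s: 25.55
tool_pos: [0.6337, 0.0797, 0.2183]
orientation: [[-0.095, 0.996, 0.0], [0.996, 0.095, -0.0], [-0.0, 0.0, -1.0]]
wrist_force: [-0.2, 0.3, -0.1]
opening: 0.0597
```

Run:
```python
from h import *
st()
C=cam("wrist"); i=optics.snapshot("wrist"); np.save("w11.npy",i); rects(C,"elephant_mid","wrist",.09)
plan([(.3765,.237,.17,92)],step=.05)
```

```text
t25.55 pos [0.6337 0.0797 0.2183] yaw 95.42 tilt [ 0.0003 -0.0001] F [-0.23  0.25 -0.09] M [ 0.   -0.03 -0.  ] op 0.0597
wrist elephant_mid 0.97 px [254. 161.] c [630.9  96.8] size [57.  86.4] long-axis yaw 73.8 mean [632.5  95.7]
0.0258 -0.0341 0.0066 -0.001 -0 0.009; 0.0255 -0.0343 0.0066 -0.001 -0 0.009; 0.0252 -0.0346 0.0066 -0.001 -0 0.009; 0.0249 -0.0348 0.0065 -0.001 -0 0.009; 0.0246 -0.035 0.0065 -0.001 -0 0.009; 0.0243 -0.0352 0.0065 -0.001 -0 0.009; 0.024 -0.0354 0.0064 -0.001 -0 0.009
```

Call:
play_rows:
  plan: "0.0258 -0.0341 0 0 0 0.009; 0.0255 -0.0343 0 0 0 0.009; 0.0252 -0.0346 0.006 0 0 0.009; 0.0249 -0.0348 0.006 0 0 0.009; 0.0246 -0.035 0.006 0 0 0.009; 0.0243 -0.035 0.006 0 0 0.009; 0.012 -0.018 0.006 0 0 0.005; 0 0 0 0 0 0"

```text
time_s: 26.65
tool_pos: [0.376, 0.2262, 0.1683]
orientation: [[-0.032, 0.999, -0.036], [0.999, 0.032, -0.008], [-0.007, -0.036, -0.999]]
wrist_force: [0.3, -0.6, -0.7]
opening: 0.0598
```

Run:
```python
from h import *
st()
C=cam("wrist"); i=optics.snapshot("wrist"); np.save("w12.npy",i); rects(C,"rhino_mid","wrist",.085)
g=i; # base disc + body helper image saved for one view
cv2.imwrite("pics/w12.png",cv2.resize(i[:,:,::-1],(800,600),interpolation=cv2.INTER_CUBIC))
plan([(.3765,.237,.13,92)],step=.08)
```

```text
t26.65 pos [0.376  0.2262 0.1683] yaw 91.86 tilt [-0.0356 -0.0077] F [ 0.32 -0.56 -0.65] M [-0.04 -0.04  0.01] op 0.0598
wrist rhino_mid 0.79 px [253. 169.] c [374.8 247.8] size [44.2 88. ] long-axis yaw 81.2 mean [373.3 248.3]
0.0112 -0.0002 0.0394 -0.033 0.006 -0.004
```

View pics/w12.png

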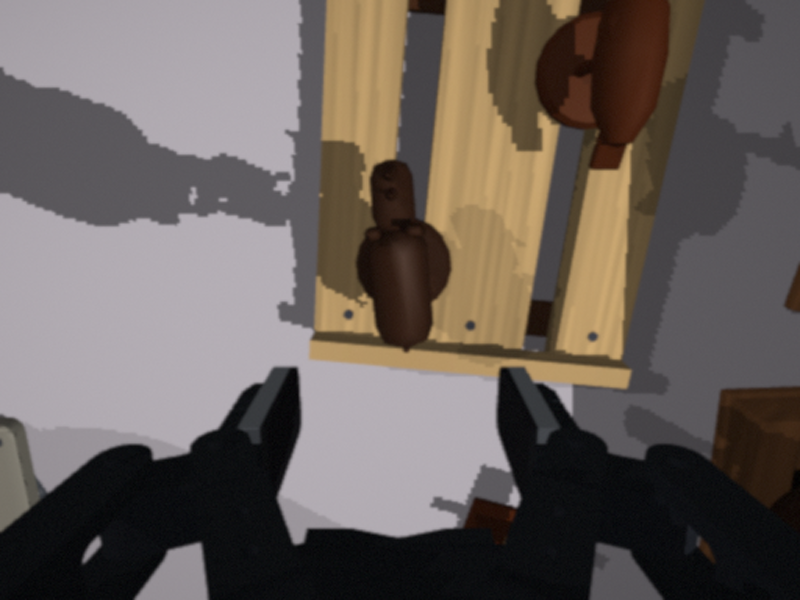

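Run:
```python
from h import *
C=cam("wrist")
for n,p,z in(("base c",(404.5,264),.04),("rear",(405,343),.085),("front torso",(398,230),.085),("nose",(391,168),.08)): print(n,np.round(ray(C,(p[0]*.64,p[1]*.64),z)[:2]*1000,1))
```

```text
base c [377.5 236. ]
rear [379.7 207. ]
front torso [374.6 262. ]
nose [370.5 289.1]
```

Call:
play_rows:
  plan: "0.009 0.001 0.02 -0.033 0.006 -0.064; 0 0 0.015 0 0 0; 0 0 0 0 0 0; 0 0 0 0 0 0"

```text
time_s: 27.25
tool_pos: [0.383, 0.2338, 0.1337]
orientation: [[-0.09, 0.996, 0.002], [0.996, 0.09, 0.001], [0.001, 0.002, -1.0]]
wrist_force: [-0.2, 0.6, -0.1]
opening: 0.0597
```

Run:
```python
from h import *
st()
plan([(.3773,.235,.066,95.5)],step=.08)
```

```text
t27.25 pos [0.383  0.2338 0.1337] yaw 95.16 tilt [0.0023 0.0009] F [-0.19  0.64 -0.06] M [-0.  0. -0.] op 0.0597
0.0016 -0.0057 0.0677 0.002 -0.001 -0.006
```

Call:
play_rows:
  plan: "0.0016 -0.0057 0.02 0.002 -0.001 -0.006; 0 0 0.025 0 0 0; 0 0 0.015 0 0 0; 0 0 0.006 0 0 0; 0 0 0 0 0 0"

```text
time_s: 27.88
tool_pos: [0.3826, 0.2358, 0.0695]
orientation: [[-0.093, 0.996, 0.007], [0.996, 0.093, 0.002], [0.002, 0.007, -1.0]]
wrist_force: [-0.2, 0.1, -0.6]
opening: 0.06
```

Run:
```python
from h import *
st()
plan([(.3773,.235,.066,95.5)],step=.08)
```

```text
t27.88 pos [0.3826 0.2358 0.0695] yaw 95.31 tilt [0.0073 0.0023] F [-0.18  0.15 -0.58] M [-0.01 -0.02 -0.06] op 0.0600
-0.0003 -0.0053 0.0034 0.008 -0.002 -0.003
```

Call:
play_rows:
  plan: "-0.0003 -0.0053 0.003 0.007 -0.002 -0.003; 0 0 0 0 0 0; 0 0 0 0 0 0"

```text
time_s: 28.25
tool_pos: [0.3783, 0.2356, 0.0678]
orientation: [[-0.096, 0.995, 0.003], [0.995, 0.096, 0.001], [0.0, 0.003, -1.0]]
wrist_force: [0.6, 0.5, -0.2]
opening: 0.0597
```

Call:
play_rows:
  plan: "0 0 0 0 0 0; 0 0 0 0 0 0; 0 0 0 0 0 0; 0 0 0 0 0 0; 0 0 0 0 0 0"
  grip: 1

```text
time_s: 28.88
tool_pos: [0.3784, 0.2358, 0.0684]
orientation: [[-0.096, 0.995, 0.003], [0.995, 0.096, 0.001], [0.001, 0.003, -1.0]]
wrist_force: [-0.9, -0.0, 0.1]
opening: 0.0269
```

Call:
play_rows:
  plan: "0 0 -0.01 0 0 0; 0 0 -0.03 0 0 0; 0 0 -0.03 0 0 0; 0 0 -0.03 0 0 0; 0 0 -0.01 0 0 0; 0 0 0 0 0 0"

```text
time_s: 29.62
tool_pos: [0.3769, 0.235, 0.1821]
orientation: [[-0.096, 0.995, 0.001], [0.995, 0.096, -0.0], [-0.0, 0.001, -1.0]]
wrist_force: [-0.1, -0.3, -1.9]
opening: 0.027
```

Run:
```python
from h import *
st(); 
C=cam("wrist"); i=optics.snapshot("wrist"); np.save("w13.npy",i); rects(C,"rhino_mid","wrist",.16)
plan([(.42,.10,.2,95),(.58,-.1,.19,92),(.6134,-.118,.14,92)],step=.045)
```

```text
t29.62 pos [0.3769 0.235  0.1821] yaw 95.49 tilt [ 0.0012 -0.0001] F [-0.06 -0.31 -1.91] M [-0.03 -0.04  0.  ] op 0.0270
wrist rhino_mid 0.97 px [253. 230.] c [376.1 229.4] size [ 50.4 120.9] long-axis yaw 87.4 mean [377.2 232.7]
-0.0346 0.0077 -0.0047 -0 0 0.002; -0.0345 0.0078 -0.0048 -0 0 0.002; -0.0345 0.0078 -0.0048 -0 0 0.002; -0.0345 0.0079 -0.0048 -0 0 0.002; -0.0355 0.0237 0.0017 0 0 0.009; -0.0353 0.024 0.0017 0 0 0.009; -0.0351 0.0243 0.0017 0 0 0.009; -0.0349 0.0246 0.0017 0 0 0.009
-0.0347 0.0249 0.0017 0 0 0.009; -0.0345 0.0252 0.0017 0 0 0.009; -0.0096 0.0164 0.025 0 0 0; -0.0096 0.0164 0.025 0 0 0
```

Call:
play_rows:
  plan: "-0.0346 0.0077 -0.0047 0 0 0.002; -0.0345 0.0078 -0.0048 0 0 0.002; -0.0345 0.0078 -0.0048 0 0 0.002; -0.0345 0.0079 -0.0048 0 0 0.002; -0.0355 0.0237 0.0017 0 0 0.009; -0.0353 0.024 0.0017 0 0 0.009; -0.0351 0.0243 0.0017 0 0 0.009; -0.0349 0.0246 0.0017 0 0 0.009"

```text
time_s: 30.72
tool_pos: [0.5214, -0.0394, 0.1792]
orientation: [[-0.056, 0.998, -0.024], [0.998, 0.056, -0.001], [0.0, -0.024, -1.0]]
wrist_force: [0.7, 0.3, -1.4]
opening: 0.0274
```

Call:
play_rows:
  plan: "-0.0347 0.0249 0.0017 0 0 0.009; -0.03 0.0252 0.0017 0 0 0.009; -0.01 0.012 0.02 0 0 0; 0 0 0 0 0 0; 0 0 0 0 0 0"

```text
time_s: 31.35
tool_pos: [0.5849, -0.1149, 0.1448]
orientation: [[-0.034, 0.999, -0.037], [0.999, 0.034, 0.003], [0.004, -0.037, -0.999]]
wrist_force: [0.1, 0.3, -1.3]
opening: 0.0276
```

Run:
```python
from h import *
st()
plan([(.6134,-.118,.12,91.8)],step=.08)
```

```text
t31.35 pos [ 0.5849 -0.1149  0.1448] yaw 91.92 tilt [-0.0368  0.0031] F [ 0.06  0.33 -1.27] M [-0.05 -0.    0.  ] op 0.0276
-0.0042 0.0293 0.0237 -0.037 -0.004 0.002
```

Call:
play_rows:
  plan: "-0.004 0.025 0.008 -0.037 -0.004 0.002; 0 0.004 0.008 0 0 0; 0 0 0 0 0 0; 0 0 0 0 0 0"

```text
time_s: 31.85
tool_pos: [0.6111, -0.1151, 0.1286]
orientation: [[-0.034, 0.999, -0.002], [0.999, 0.034, 0.001], [0.001, -0.002, -1.0]]
wrist_force: [-0.1, 0.1, -1.3]
opening: 0.027
```

Run:
```python
from h import *
st()
plan([(.6134,-.118,.10,91.8)],step=.08)
```

```text
t31.85 pos [ 0.6111 -0.1151  0.1286] yaw 91.96 tilt [-0.0023  0.0012] F [-0.13  0.15 -1.34] M [-0.04  0.02 -0.01] op 0.0270
-0.003 0.0022 0.0286 -0.002 -0.001 0.003
```

Call:
play_rows:
  plan: "-0.003 0.0022 0.015 -0.002 -0.001 0.003; 0 0 0.009 0 0 0; 0 0 0.003 0 0 0; 0 0 0 0 0 0"

```text
time_s: 32.35
tool_pos: [0.6124, -0.1179, 0.0997]
orientation: [[-0.031, 1.0, -0.001], [1.0, 0.031, 0.0], [0.0, -0.001, -1.0]]
wrist_force: [0.8, 1.2, -0.9]
opening: 0.027
```

Run:
```python
from h import *
st()
plan([(.6134,-.118,.092,91.8)],step=.08)
```

```text
t32.35 pos [ 0.6124 -0.1179  0.0997] yaw 91.78 tilt [-0.0015  0.0004] F [ 0.81  1.18 -0.89] M [0.03 0.03 0.07] op 0.0270
-0.0001 0.001 0.0077 -0.001 -0 -0
```

Call:
play_rows:
  plan: "0 0.001 0.002 -0.001 0 0; 0 0 0.002 0 0 0; 0 0 0 0 0 0"

```text
time_s: 32.72
tool_pos: [0.614, -0.1181, 0.0959]
orientation: [[-0.031, 1.0, 0.001], [1.0, 0.031, 0.0], [0.0, 0.001, -1.0]]
wrist_force: [1.2, 0.1, -0.7]
opening: 0.0269
```

Call:
play_rows:
  plan: "0 0 0.002 0 0 0; 0 0 0.001 0 0 0; 0 0 0 0 0 0"

```text
time_s: 33.1
tool_pos: [0.6143, -0.1181, 0.0931]
orientation: [[-0.031, 1.0, 0.001], [1.0, 0.031, -0.0], [-0.0, 0.001, -1.0]]
wrist_force: [-0.1, -0.3, -0.6]
opening: 0.027
```

Call:
play_rows:
  plan: "0 0 0.002 0 0 0; 0 0 0.002 0 0 0; 0 0 0 0 0 0"

```text
time_s: 33.48
tool_pos: [0.6143, -0.1181, 0.0888]
orientation: [[-0.031, 1.0, 0.001], [1.0, 0.031, -0.0], [-0.0, 0.001, -1.0]]
wrist_force: [-0.4, 0.2, -1.0]
opening: 0.027
```

Call:
play_rows:
  plan: "0 0 0.003 0 0 0; 0 0 0.003 0 0 0; 0 0 0 0 0 0"

```text
time_s: 33.85
tool_pos: [0.6142, -0.1181, 0.0822]
orientation: [[-0.031, 1.0, 0.001], [1.0, 0.031, 0.0], [0.0, 0.001, -1.0]]
wrist_force: [-0.6, 0.0, -1.5]
opening: 0.0271
```

```bash
python3 -c "
from h import *
st()"
```

```text
t33.85 pos [ 0.6142 -0.1181  0.0822] yaw 91.78 tilt [0.0009 0.0001] F [-0.61  0.05 -1.53] M [-0.02 -0.04  0.02] op 0.0271
```

Call:
play_rows:
  plan: "0 0 0.002 0 0 0; 0 0 0.0015 0 0 0; 0 0 0 0 0 0; 0 0 0.001 0 0 0; 0 0 0 0 0 0; 0 0 0.001 0 0 0; 0 0 0 0 0 0"

```text
time_s: 34.72
tool_pos: [0.6148, -0.1183, 0.0784]
orientation: [[-0.031, 1.0, 0.002], [1.0, 0.031, -0.0], [-0.001, 0.002, -1.0]]
wrist_force: [0.2, 0.9, -1.6]
opening: 0.0269
```

```bash
python3 -c "
from h import *
st()"
```

```text
t34.73 pos [ 0.6148 -0.1183  0.0784] yaw 91.78 tilt [ 0.0024 -0.0005] F [ 0.22  0.94 -1.64] M [ 0.03  0.03 -0.02] op 0.0269
```

Seated at 0.0784, the expected flush value. I'll release it and go to the guinea fowl.

Call:
play_rows:
  plan: "0 0 0 0 0 0; 0 0 0 0 0 0; 0 0 0 0 0 0; 0 0 -0.02 0 0 0; 0 0 -0.04 0 0 0; 0 0 -0.05 0 0 0; 0 0 -0.03 0 0 0; 0 0 0 0 0 0"
  grip: 0.3

```text
time_s: 35.72
tool_pos: [0.6142, -0.1182, 0.2205]
orientation: [[-0.031, 1.0, 0.001], [1.0, 0.031, 0.0], [0.0, 0.001, -1.0]]
wrist_force: [0.5, 0.4, -0.4]
opening: 0.0601
```

Run:
```python
from h import *
st()
C=cam("wrist"); i=optics.snapshot("wrist"); np.save("w14.npy",i); rects(C,"rhino_mid","wrist",.09)
plan([(.5,0.1,.24,91),(.465,.32,.22,90)],step=.055)
```

```text
t35.73 pos [ 0.6142 -0.1182  0.2205] yaw 91.78 tilt [0.0006 0.0001] F [ 0.51  0.38 -0.42] M [-0.04 -0.02 -0.04] op 0.0601
wrist rhino_mid 0.65 px [255. 169.] c [ 612.9 -106.7] size [46.3 88.2] long-axis yaw 110.7 mean [ 614.2 -106.9]
0.0442 -0.0211 -0.0044 -0.001 -0 0.003; 0.0441 -0.0212 -0.0044 -0.001 -0 0.003; 0.0441 -0.0213 -0.0045 -0.001 -0 0.003; 0.044 -0.0214 -0.0045 -0.001 -0 0.003; 0.044 -0.0216 -0.0045 -0.001 -0 0.003; 0.0441 -0.0062 0.004 0 0 0.003; 0.0441 -0.0064 0.004 0 0 0.003; 0.0441 -0.0065 0.004 0 0 0.003
0.044 -0.0067 0.004 0 0 0.003; 0.044 -0.0068 0.004 0 0 0.003
```

Call:
play_rows:
  plan: "0.0442 -0.0211 -0.0044 0 0 0.003; 0.0441 -0.0212 -0.0044 0 0 0.003; 0.0441 -0.0213 -0.0045 0 0 0.003; 0.044 -0.0214 -0.0045 0 0 0.003; 0.044 -0.0216 -0.0045 0 0 0.003; 0.0441 -0.0062 0.004 0 0 0.003; 0.0441 -0.0064 0.004 0 0 0.003; 0.0441 -0.0065 0.004 0 0 0.003"

```text
time_s: 36.83
tool_pos: [0.4663, 0.2388, 0.2116]
orientation: [[0.001, 0.999, -0.034], [1.0, -0.001, 0.001], [0.001, -0.034, -0.999]]
wrist_force: [0.3, -0.4, 0.2]
opening: 0.0598
```

Call:
play_rows:
  plan: "0.04 -0.0067 0.004 0 0 0.003; 0.02 -0.003 0.004 0 0 0; 0 0 0 0 0 0; 0 0 0 0 0 0"

```text
time_s: 37.33
tool_pos: [0.4498, 0.3006, 0.1945]
orientation: [[-0.001, 0.999, -0.048], [1.0, 0.001, -0.006], [-0.006, -0.048, -0.999]]
wrist_force: [-0.5, -0.2, -0.4]
opening: 0.0598
```

Run:
```python
from h import *
st()
C=cam("wrist"); i=optics.snapshot("wrist"); np.save("w15.npy",i); rects(C,"guineafowl_mid","wrist",.085); rects(C,"giraffe_mid","wrist",.085)
cv2.imwrite("pics/w15.png",cv2.resize(i[:,:,::-1],(800,600),interpolation=cv2.INTER_CUBIC))
```

```text
t37.33 pos [0.4498 0.3006 0.1945] yaw 90.06 tilt [-0.0476 -0.0062] F [-0.47 -0.22 -0.43] M [ 0.   -0.07  0.01] op 0.0598
wrist guineafowl_mid 0.70 px [279. 138.] c [462.7 341.3] size [43.2 86. ] long-axis yaw 70.6 mean [463.6 341. ]
```

View pics/w15.png

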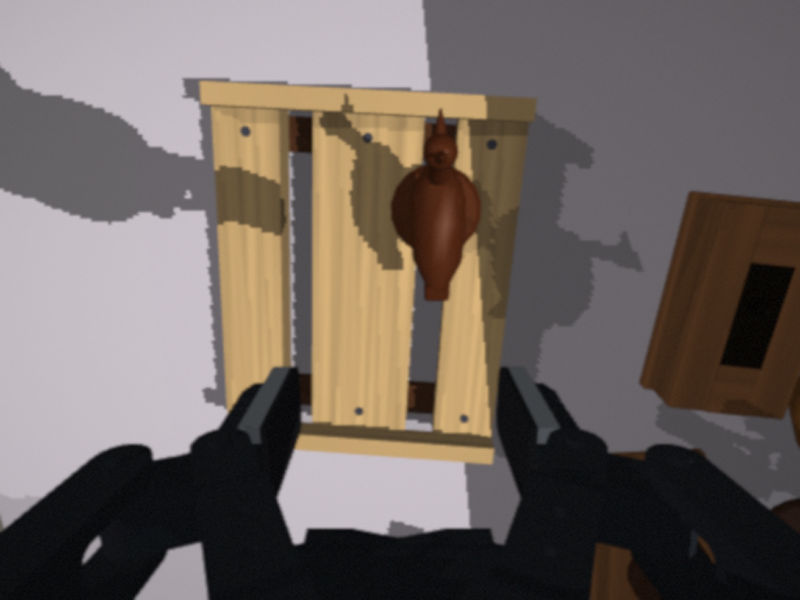

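Run:
```python
from h import *
C=cam("wrist")
for n,p,z in(("base c",(435.5,210),.04),("tail",(437,296),.085),("body",(439,225),.09),("head",(440,153),.125)): print(n,np.round(ray(C,(p[0]*.64,p[1]*.64),z)[:2]*1000,1))
plan([(.465,.337,.15,90.5)],step=.08)
```

```text
base c [465.7 337.4]
tail [466.1 297.8]
body [466.2 335.9]
head [464.7 370.5]
0.0368 0.0165 0.0446 -0.046 0.005 -0.009
```

Call:
play_rows:
  plan: "0.034 0.0155 0.02 -0.046 0.005 -0.015; 0 0 0.015 0 0 0; 0 0 0 0 0 0; 0 0 0 0 0 0"

```text
time_s: 37.98
tool_pos: [0.4674, 0.332, 0.1604]
orientation: [[-0.01, 1.0, 0.003], [1.0, 0.01, 0.0], [0.0, 0.003, -1.0]]
wrist_force: [0.1, -1.3, 0.0]
opening: 0.0596
```

Run:
```python
from h import *
st()
plan([(.4655,.337,.069,91)],step=.1)
```

```text
t37.98 pos [0.4674 0.332  0.1604] yaw 90.56 tilt [0.003  0.0004] F [ 0.12 -1.31  0.03] M [-0.06 -0.01 -0.01] op 0.0596
0.005 -0.0021 0.0914 0.003 -0 -0.008
```

Call:
play_rows:
  plan: "0.005 -0.0021 0.02 0.003 0 -0.008; 0 0 0.025 0 0 0; 0 0 0.02 0 0 0; 0 0 0.01 0 0 0; 0 0 0 0 0 0"

```text
time_s: 38.6
tool_pos: [0.4654, 0.3368, 0.082]
orientation: [[-0.017, 1.0, 0.0], [1.0, 0.017, 0.001], [0.001, 0.001, -1.0]]
wrist_force: [-0.8, 1.1, 0.1]
opening: 0.0602
```

Run:
```python
from h import *
st()
plan([(.4655,.337,.069,91)],step=.1)
```

```text
t38.60 pos [0.4654 0.3368 0.082 ] yaw 90.98 tilt [0.0005 0.0013] F [-0.77  1.13  0.11] M [-0.01  0.04  0.05] op 0.0602
0.0002 0.0001 0.013 0.001 -0.001 -0
```

Call:
play_rows:
  plan: "0 0 0.007 0 0 0; 0 0 0.004 0 0 0; 0 0 0 0 0 0; 0 0 0 0 0 0"

```text
time_s: 39.1
tool_pos: [0.4669, 0.3376, 0.0722]
orientation: [[-0.017, 1.0, 0.004], [1.0, 0.017, 0.003], [0.003, 0.004, -1.0]]
wrist_force: [0.5, 0.8, -0.8]
opening: 0.0594
```

Call:
play_rows:
  plan: "0 0 0 0 0 0; 0 0 0 0 0 0; 0 0 0 0 0 0; 0 0 0 0 0 0; 0 0 0 0 0 0"
  grip: 1

```text
time_s: 39.72
tool_pos: [0.4669, 0.3378, 0.0727]
orientation: [[-0.017, 1.0, 0.004], [1.0, 0.017, 0.004], [0.004, 0.004, -1.0]]
wrist_force: [-0.4, -0.8, -1.1]
opening: 0.0272
```

Call:
play_rows:
  plan: "0 0 -0.01 0 0 0; 0 0 -0.03 0 0 0; 0 0 -0.03 0 0 0; 0 0 -0.03 0 0 0; 0 0 -0.01 0 0 0; 0 0 0 0 0 0"

```text
time_s: 40.48
tool_pos: [0.4656, 0.3367, 0.1862]
orientation: [[-0.017, 1.0, 0.002], [1.0, 0.017, 0.002], [0.002, 0.002, -1.0]]
wrist_force: [0.0, 0.9, -1.3]
opening: 0.027
```

Run:
```python
from h import *
st(); 
C=cam("wrist"); i=optics.snapshot("wrist"); np.save("w16.npy",i); rects(C,"guineafowl_mid","wrist",.16)
plan([(.64,.29,.18,84.4),(.6603,.281,.14,84.4)],step=.045)
```

```text
t40.48 pos [0.4656 0.3367 0.1862] yaw 90.98 tilt [0.0023 0.0021] F [ 0.    0.92 -1.31] M [0.03 0.02 0.06] op 0.0270
wrist guineafowl_mid 0.58 px [256. 239.] c [461.7 320.4] size [ 50.7 102.2] long-axis yaw 80.9 mean [465.5 325.5]
-0.0098 0.0349 0.001 0 -0 0.023; -0.009 0.0351 0.001 0 -0 0.023; -0.0082 0.0353 0.001 0 -0 0.023; -0.0074 0.0354 0.001 0 -0 0.023; -0.0066 0.0356 0.001 0 -0 0.023; -0.0035 0.0105 0.02 0 0 0; -0.0035 0.0105 0.02 0 0 0
```

Call:
play_rows:
  plan: "-0.0098 0.0349 0.001 0 0 0.023; -0.009 0.0351 0.001 0 0 0.023; -0.0082 0.0353 0.001 0 0 0.023; -0.0074 0.0354 0.001 0 0 0.023; -0.0066 0.03 0.001 0 0 0.023; -0.0035 0.01 0.01 0 0 0; 0 0 0 0 0 0; 0 0 0 0 0 0"

```text
time_s: 41.58
tool_pos: [0.6388, 0.2821, 0.1529]
orientation: [[0.098, 0.995, -0.024], [0.995, -0.098, -0.007], [-0.009, -0.023, -1.0]]
wrist_force: [-0.6, 0.5, -1.3]
opening: 0.0272
```

Run:
```python
from h import *
st()
plan([(.6603,.281,.12,84.4)],step=.1)
print(ray(cam("top"),(166,131),.06))
```

```text
t41.58 pos [0.6388 0.2821 0.1529] yaw 84.36 tilt [-0.0242 -0.0071] F [-0.61  0.52 -1.28] M [ 0.03 -0.02 -0.05] op 0.0272
0.0014 0.0222 0.0324 -0.023 0.009 -0.001
[0.74628994 0.19793702 0.06      ]
```

Call:
play_rows:
  plan: "0.0014 0.018 0.01 -0.023 0.009 -0.001; 0 0.004 0.01 0 0 0; 0 0 0 0 0 0; 0 0 0 0 0 0"

```text
time_s: 42.08
tool_pos: [0.6599, 0.2824, 0.1313]
orientation: [[0.095, 0.995, 0.0], [0.995, -0.095, 0.0], [0.0, 0.0, -1.0]]
wrist_force: [0.3, 0.4, -2.3]
opening: 0.0271
```

Run:
```python
from h import *
st()
plan([(.6603,.281,.105,84.4)],step=.1)
```

```text
t42.08 pos [0.6599 0.2824 0.1313] yaw 84.55 tilt [0.0004 0.0001] F [ 0.27  0.38 -2.32] M [-0.   -0.02 -0.  ] op 0.0271
-0.0013 0.0005 0.0263 0 -0 0.003
```

Call:
play_rows:
  plan: "-0.0013 0.0005 0.014 0 0 0.003; 0 0 0.008 0 0 0; 0 0 0 0 0 0; 0 0 0 0 0 0"

```text
time_s: 42.58
tool_pos: [0.66, 0.281, 0.1078]
orientation: [[0.098, 0.995, 0.0], [0.995, -0.098, 0.0], [0.0, 0.0, -1.0]]
wrist_force: [0.1, -0.0, -1.7]
opening: 0.0273
```

Run:
```python
from h import *
st()
plan([(.6603,.281,.098,84.4)],step=.1)
```

```text
t42.58 pos [0.66   0.281  0.1078] yaw 84.38 tilt [0.0001 0.0001] F [ 0.1  -0.01 -1.66] M [ 0.05  0.03 -0.01] op 0.0273
0 0.0003 0.0098 0 -0 -0
```

Call:
play_rows:
  plan: "0 0 0.003 0 0 0; 0 0 0.003 0 0 0; 0 0 0.001 0 0 0; 0 0 0 0 0 0"

```text
time_s: 43.08
tool_pos: [0.6605, 0.2812, 0.1011]
orientation: [[0.098, 0.995, 0.001], [0.995, -0.098, 0.0], [0.001, 0.001, -1.0]]
wrist_force: [-0.1, 1.2, -0.1]
opening: 0.0272
```

Call:
play_rows:
  plan: "0 0 0.002 0 0 0; 0 0 0.002 0 0 0; 0 0 0 0 0 0"

```text
time_s: 43.45
tool_pos: [0.6606, 0.2812, 0.097]
orientation: [[0.098, 0.995, 0.002], [0.995, -0.098, 0.001], [0.001, 0.001, -1.0]]
wrist_force: [-0.4, -0.3, -2.4]
opening: 0.0271
```

3 mm below the touch height and still no force, so it's in the hole.

Call:
play_rows:
  plan: "0 0 0.003 0 0 0; 0 0 0.003 0 0 0; 0 0 0 0 0 0"

```text
time_s: 43.82
tool_pos: [0.6605, 0.2812, 0.0905]
orientation: [[0.098, 0.995, 0.001], [0.995, -0.098, 0.001], [0.001, 0.001, -1.0]]
wrist_force: [-0.7, 0.3, -0.5]
opening: 0.027
```

Call:
play_rows:
  plan: "0 0 0.003 0 0 0; 0 0 0.002 0 0 0; 0 0 0 0 0 0; 0 0 0.0015 0 0 0; 0 0 0 0 0 0; 0 0 0.0015 0 0 0; 0 0 0 0 0 0"

```text
time_s: 44.7
tool_pos: [0.6611, 0.2814, 0.0829]
orientation: [[0.098, 0.995, 0.003], [0.995, -0.098, 0.001], [0.001, 0.002, -1.0]]
wrist_force: [-0.8, -0.3, -2.4]
opening: 0.0272
```

```bash
python3 -c "
from h import *
st()"
```

```text
t44.70 pos [0.6611 0.2814 0.0829] yaw 84.38 tilt [0.0026 0.0009] F [-0.78 -0.27 -2.39] M [-0.01 -0.02 -0.05] op 0.0272
```

Call:
play_rows:
  plan: "0 0 0.001 0 0 0; 0 0 0 0 0 0"

```text
time_s: 44.95
tool_pos: [0.6611, 0.2815, 0.0828]
orientation: [[0.098, 0.995, 0.003], [0.995, -0.098, 0.001], [0.001, 0.003, -1.0]]
wrist_force: [-0.2, -0.6, -1.5]
opening: 0.0268
```

Call:
play_rows:
  plan: "0 0 0 0 0 0; 0 0 0 0 0 0; 0 0 0 0 0 0; 0 0 -0.02 0 0 0; 0 0 -0.05 0 0 0; 0 0 -0.06 0 0 0; -0.01 -0.01 -0.06 0 0 0; -0.03 -0.03 -0.06 0 0 0"
  grip: 0.3

```text
time_s: 45.95
tool_pos: [0.6213, 0.2499, 0.3269]
orientation: [[0.097, 0.995, -0.002], [0.995, -0.097, -0.001], [-0.001, -0.002, -1.0]]
wrist_force: [0.7, -0.7, 0.5]
opening: 0.0596
```

Call:
play_rows:
  plan: "-0.04 -0.03 -0.05 0 0 0; -0.04 -0.03 -0.03 0 0 0; -0.04 -0.03 0 0 0 0; -0.03 -0.03 0 0 0 0; -0.01 -0.01 0 0 0 0; 0 0 0 0 0 0; 0 0 0 0 0 0"

```text
time_s: 46.82
tool_pos: [0.4793, 0.105, 0.419]
orientation: [[0.097, 0.995, 0.029], [0.995, -0.097, 0.004], [0.007, 0.029, -1.0]]
wrist_force: [-0.1, 0.2, -0.4]
opening: 0.0599
```

Run:
```python
from h import *
st()
C=cam("wrist"); i=optics.snapshot("wrist")
for q,z in(("knife_mid",.0325),("cradle",.03),("elephant_mid",.085),("rhino_mid",.085),("guineafowl_mid",.09)): rects(C,q,"wrist",z,.4)
j=optics.snapshot("side"); 
s=cv2.resize(j[130:310,120:290,::-1],(567,600),interpolation=cv2.INTER_CUBIC)
cv2.imwrite("pics/fin.png",np.hstack([cv2.resize(i[:,:,::-1],(400,300)),]))
v=cv2.resize(i[:,:,::-1],(400,300)); pad=np.zeros((600,400,3),np.uint8); pad[:300]=v
S=cam("side"); p=proj(S,[.448,-.012,.03]).astype(int); k=j[p[1]-30:p[1]+30,p[0]-40:p[0]+40,::-1]; pad[300:]=cv2.resize(k,(400,300),interpolation=cv2.INTER_CUBIC)
cv2.imwrite("pics/fin.png",np.hstack([pad,cv2.resize(s,(400,600))]))
```

```text
t46.83 pos [0.4793 0.105  0.419 ] yaw 84.45 tilt [0.0293 0.0041] F [-0.14  0.19 -0.36] M [-0.03  0.07  0.05] op 0.0599
wrist knife_mid 0.67 px [239. 196.] c [444.8  -7.6] size [ 27.  171.2] long-axis yaw 73.1 mean [448.8   3.9]
wrist knife_mid 0.66 px [328. 137.] c [628.8  87.8] size [ 85.  139.6] long-axis yaw 95.7 mean [618.4  93. ]
wrist knife_mid 0.55 px [186. 341.] c [ 323.  -278.4] size [ 9.8 14.4] long-axis yaw 81.1 mean [ 323.  -278.4]
wrist cradle 0.69 px [241. 210.] c [447.8  -3.5] size [ 62.7 123.3] long-axis yaw 75.6 mean [448.6  -3.2]
wrist elephant_mid 0.93 px [349. 145.] c [633.   96.5] size [66.6 81.2] long-axis yaw 65.9 mean [629.5  94.9]
wrist guineafowl_mid 0.66 px [363.  17.] c [646.1 260.8] size [49.9 55.7] long-axis yaw 174.8 mean [647.3 266. ]
```

View pics/fin.png

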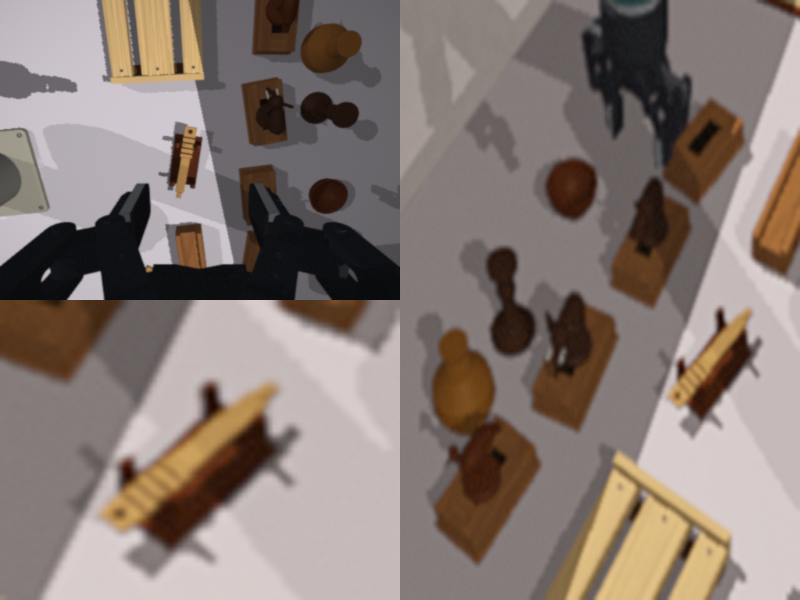

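The side view shows the elephant, rhino and guinea fowl flush on their plinths, and the rack is empty. I'm not certain about the knife's fit between the horns, so I'll measure it from close by.

Run:
```python
from h import *
plan([(.45,-.03,.22,76.2)],step=.05)
```

```text
-0.0276 -0.0042 0.0394 0.005 -0.002 0.029; -0.0277 -0.0032 0.0394 0.005 -0.002 0.029; -0.0277 -0.0022 0.0395 0.005 -0.002 0.029; -0.0277 -0.0012 0.0395 0.005 -0.002 0.029; -0.0276 -0.0002 0.0396 0.005 -0.002 0.029
```

Call:
play_rows:
  plan: "-0.0276 -0.0042 0.035 0.028 -0.01 0.029; -0.0277 -0.0032 0.0394 0 0 0.029; -0.0277 -0.0022 0.0395 0 0 0.029; -0.0277 -0.0012 0.0395 0 0 0.029; -0.02 0 0.025 0 0 0.029; 0 0 0 0 0 0; 0 0 0 0 0 0"

```text
time_s: 48.05
tool_pos: [0.451, -0.0249, 0.2351]
orientation: [[0.241, 0.971, 0.0], [0.971, -0.241, -0.001], [-0.001, 0.0, -1.0]]
wrist_force: [1.3, 0.5, 0.8]
opening: 0.0599
```

Run:
```python
from h import *
st(); C=cam("wrist"); i=optics.snapshot("wrist"); np.save("w20.npy",i)
rects(C,"knife_mid","wrist",.0325,.4); rects(C,"cradle","wrist",.03,.4)
c=np.array([.448,-.0115]); a=np.radians(-13.75); R=np.array([[np.cos(a),-np.sin(a)],[np.sin(a),np.cos(a)]])
hsv=cv2.cvtColor(i,cv2.COLOR_RGB2HSV)
def cls(l,z):
    p=proj(C,[*(c+R@np.array(l)/1000),z]); x,y=int(round(p[0])),int(round(p[1]))
    if not(0<=x<512 and 0<=y<384): return "?"
    r,g,b=map(int,i[y,x])
    if max(r,g,b)<45: return "#"   # dark
    if r>1.9*g: return "h"         # cradle red
    if r>1.5*b and g>1.25*b: return "K"    # tan knife
    return "."
print("knife plane z=.035; cols lateral -32..32 step 2, rows y 95..-95 step 5")
for y in range(95,-96,-5): print("%4d"%y,"".join(cls((x,y),.035) for x in range(-32,33,2)),"  ","".join(cls((x,y),.048) for x in range(-32,33,2)))
```

```text
t48.05 pos [ 0.451  -0.0249  0.2351] yaw 76.07 tilt [ 0.0001 -0.0013] F [1.25 0.5  0.76] M [ 0.02 -0.04 -0.02] op 0.0599
wrist knife_mid 0.82 px [248. 127.] c [445.9  -7.5] size [ 26.  168.9] long-axis yaw 73.7 mean [449.8   5.3]
wrist cradle 0.76 px [256. 151.] c [447.8  -6.9] size [ 60.3 114. ] long-axis yaw 76.3 mean [449.4  -6.1]
knife plane z=.035; cols lateral -32..32 step 2, rows y 95..-95 step 5
  95 .................................    .................................
  90 .................................    .................................
  85 ...........KKKKKKKKKKKK..........    ...........KKKKKKKKKKKK..........
  80 ...........KKKKKKKKKKKK..........    ...........KKKKKKKKKKKK..........
  75 ..........KKKKKKKKKKKKK..........    ...........KKKKKKKKKKKK..........
  70 ..........KKKKKKKKKKKKK..........    ...........KKKKKKKKKKKK..........
  65 ..........KKKKKKKKKKKKK..........    ...........KKKKKKKKKKKK..........
  60 ...KhKKKKKKKKKKKKKKKKKKKKKKKKK...    ...KKhKKKKKKKKKKKKKKKKKKKKKKKK...
  55 ..KhKKhKhKKKKKKKKKKKKKKKhKKKKh...    ...hhhhhhKKKKKKKKKKKKKKKhKKKKh...
  50 ..hh
[... 1570 characters left out ...]
KK..............
 -55 .........KKKKKKKKKK..............    ..........KKKKKKKKK..............
 -60 .........KKKKKKKKKK..............    ..........KKKKKKKK...............
 -65 ..........KKKKKKKK...............    ............KKKKK................
 -70 ...........KKKKK.................    ............KKKKK................
 -75 ...........KKKKK.................    ............KKKK.................
 -80 ...........KKKKK.................    .................................
 -85 .................................    .................................
 -90 .................................    .................................
 -95 .................................    .................................
```

The knife lies between the horns of both notches. Seen at notch height it measures 169 mm (170 if lying low), about 4 mm off centre, 3 mm sideways and turned about 2.5°. All of that is within limits, so I'll hand in.

```bash
python3 -c "
from h import *
st(); print(ctrl.finish_job())"
```

```text
t48.20 pos [ 0.4514 -0.0247  0.2356] yaw 76.12 tilt [ 0.0013 -0.0018] F [-0.63  0.31  0.05] M [-0.01  0.    0.  ] op 0.0600
the job is handed in; nothing more can be done
None
```

The job is handed in at 48 s, with all three animals on plinths and the paper knife in its cradle. The hand-in gave no verdict, so what follows is from my own checks.

- **Animals:** The elephant went on plinth 2, the rhino on plinth 3 and the guinea fowl on plinth 1; there was no giraffe on the rack. I found the holes in the enhanced wrist pictures, and each pin went in first time without a search. Each animal stopped within about 0.5 mm of the flush height, and the last side view shows all three standing on their plinths.
- **Knife:** I took the 170 mm one from the tray, as the loose knife I measured was about 210 mm. I pushed it out over the tray's end and laid it in both notches. In the last close check it was about 4 mm off centre, 3 mm to the side and turned about 2.5°. Its apparent length fits it lying low in the notches. I had no pictures left to look at it again, so that check rests on numbers alone.
- **Bystanders:** I did not reach for the bowl, candlestick or calabash. They look unmoved in the last picture, but I did not measure that.
- **Detector reports:** In the last overview the detector missed the rhino and labelled a plinth as a knife. I ignored both because the picture showed otherwise.

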